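# Lock the lid of the overspray filter box with its quarter-turn T-key

### The job

Lock the lid of the overspray filter box: take the T-key from its wooden block, pass its T-head through the slot in the lid and on through the slot of the cross bar hidden beneath it (feel for that one, it is seldom centred), press down against the sprung lid and turn a quarter turn clockwise until the head rises into its seat, then let go. Do it gently without forcing anything, and leave the other things on the table where they are.

Things in the scene. Friction and masses are not known exactly. Their poses are not given: they have to be found in the camera images.
- key_mid (a point): Loose steel T-key, 65 mm tall, about 0.16 kg, upright in its wooden block. Point: on its axis, half-way up, 32.5 mm over its lowest face. Heights over that face: T-head bar 0-8 mm, 40 mm long (key x) by 9 mm wide (y); round shaft, 8.6 mm thick, to 25; round collar, 50 mm diameter, 25-30; neck to 33; wing handle 33-65. z up.
- key_wing (a point): Centre of the key's flat black wing handle, on the axis, 16.5 mm above key_mid: 46 mm long (key x), 12 mm thick (key y), 32 mm high, parallel to the T-head. Grip it across its thickness, from above.
- key_block: Fixed wooden block 85 x 60 mm, 40 mm high, with a well 46 x 15 mm, 30 mm deep, in which the key stands, its collar resting on the block's top. Origin: centre of the underside; x along the well.
- filter_box: Fixed grey sheet-metal box 150 x 130 mm (158 x 138 mm over the lid's skirt) with an aluminium lid, a round outlet stub on its +x side. Origin: centre of the underside, on the table; x along the lid's slot; z up.
- lid_slot (a point): Centre of the lid's slot, on the lid's top with the lid up, 85 mm above the table; a point of the box that does not sink with the lid. Slot 44 mm long (box x) by 28 mm wide (box y). The lid is 4 mm thick and sprung: net push about 3.5 N when up, 8 N when 6 mm down, 13 N at its stop 12 mm down, damped. The key's collar presses on it: there key_mid is 7.5 mm above the lid's top.
- bar_mid (a point): Box centre at the top of the hidden steel cross bar, 18 mm below lid_slot. The bar's slot, 43 by 11.2 mm, is parallel to the lid's slot but shifted across it (along box y) by an unmeasured amount, up to 7.5 mm either way, new each time. A T-head that misses it lands on the bar with the collar still 7 mm above the lid; one that passes lets the collar come down onto the lid.
- key_seat (a point): Height of key_mid when locked, over the lid slot's centre (1.5 mm above lid_slot, lid 6 mm down). The head can turn once the lid is 9 to 12 mm down; clockwise from above (wing's +x end goes to -y) until a stop at 90 degrees, with up to 7 degrees of play; at 90 the head lies free of it; the other way a stop blocks it. Let up, the springs then lift the key 3 mm into its seat. Turned short, it stays 3 mm lower.
- tile: Small L-shaped ceramic test tile standing on its foot, 30 x 34 mm, 61 mm high, loose, leave it standing where it is; origin under its centre.
- wood_rib: Flat kidney-shaped wooden rib, 38 x 94 x 8 mm, loose, leave alone; origin under its centre.
There are look-alikes about, which are no part of the job. Several things have the shape of the key_block; the one meant has the colours described above.

How it is judged:
On the way, in this order (a step that is already met when the one before it is completed fails the run):
1. the key is lifted out of its block (z of key_mid in the frame of key_block above 0.075 m), for 0.1 s.
2. the T-head has passed through both slots, not yet turned (z of key_mid in the frame of lid_slot below 0.009 m and horizontal distance between key_mid and lid_slot below 0.012 m and angle between the x axis of key_mid and the x axis of filter_box, either way round below 0.3 rad), for 0.1 s.
At the end, for the whole second after the job is handed in: The key stands in the lid's slot, upright within 0.1 rad, its wing across the slot within 0.2 rad, its axis within 12 mm of the slot's centre, its mid point 0 to 4 mm above the lid_slot point (head seated under the cross bar, lid held down 6 mm), at rest (z of key_mid in the frame of lid_slot between 0 and 0.004 m and horizontal distance between key_mid and lid_slot below 0.012 m and angle between the x axis of key_mid and the y axis of filter_box, either way round below 0.2 rad and angle between key_mid's own z axis and vertical below 0.1 rad and linear speed of t_key below 0.01 m/s); the robot touches nothing.
It fails at once if the key is forced: its contacts with the box, lid and cross bar, added up, pass 35 N (contact force between t_key and filter_box above 35 N).
It fails at once if the robot itself leans on the box with more than 15 N (contact force between any of the fingers, the arm and filter_box above 15 N).
It fails at once if the standing test tile or the wooden rib is moved by more than 30 mm, or the tile is tipped over (distance of any of tile, wood_rib from where it was at the start of the episode above 0.03 m or angle between tile's own z axis and vertical above 0.5 rad).
It also fails if it takes over 64 s, if anything falls off the work surface, if the arm or the gripper's body presses on something with over 40 N, if the wrist force passes 120 N, or if a joint passes its speed limit or range.

### The arm

A 6-joint arm with a two-finger parallel gripper is mounted at the origin on a cart in front of the work surface, level with it; the furniture and walls round the work are solid. World frame = base frame: x ahead of the robot, y to its left, z up, the work surface at z = 0. Lengths are in m, angles in rad, forces in N, time in s.
With the tool pointing down it reaches from about 0.375 to 0.975 m from the base axis. Payload 3.8 kg.
Tool frame: the origin (TCP) lies at the very end of the fingers, on their centre line; the grasp point (between the pads) lies 19 mm behind it (env.grip_depth is the distance from the TCP to the grasp point, in m); z points along the fingers, y is the direction in which the jaws open and shut (so a half turn about z gives the same grasp; the last joint's range is limited). The gripper opens to 85 mm and grips with 20 to 120 N. Pads are 22 mm wide; open, the fingers measure 114 mm over their backs; the gripper's body (76 mm by 85 mm) begins 54 mm behind the grasp point. The pads swing forward as they close: fully open they stand 13 mm farther back than shut.
Start: joints at [-1.26, 0.264, 1.604, -0, 1.274, -0.037], TCP at [0.23, -0.635, 0.231] pointing down, gripper open.
Joint ranges: [-2.63, 2.63], [-0.94, 2.18], [0.31, 2.57], [-1.31, 4.45], [0, 2.66], [-2.55, 2.55]. Speed limits (rad/s): [2.57, 2.57, 3.14, 3.14, 3.14, 3.14].

### API

Orientations are given as a rotation vector (axis times angle).
In Python, from rig import env gives the robot as it stands.
- The arm moves only by the tool drive_tool, never from a script. Its argument "rows" is a list of rows, each an object of numbers: "tx", "ty", "tz": the shift along the tool's x, y, z in cm; "turn": the turn about the tool's z in degrees. In form: [{"tx": .., "ty": .., "tz": .., "turn": ..}, ...]. A call has 1 to 20 rows; each row shifts and turns the pose as measured when the row begins, along the tool's axes as they then stand; what a row does not reach is not made up. A row lasts 1/10 s, in which the tool goes at most 50 mm and 8.59 degrees, less where a joint would pass 70% of its speed; a pose out of reach is approached as far as the arm can. A call with a gripper value outside its range is refused whole. "grip" is the closure, from 0 (fully open) to 1 (shut), set as the call begins (left out, the last holds). The fingers move at their own pace and stop on an object; "newtons" is the grip in N (left out, the last holds). Time passes only in rows, so rows that do not move let the fingers close. It gives the time, the measured TCP pose, the force and the opening at its end, in the units of the state.
- env.get_state(): the state, without advancing time (a new reading comes with each control period).
- env.grab_frame(name): name is "scene" or "top" or "wrist"; returns a dict with "image" (480x640x3 uint8, red, green, blue), "intrinsics" (3x3 intrinsics, pixels), "position" and "rotation" of the camera in the world; the wrist camera has in their place "T_tool_cam" (4x4, takes a point from camera to tool coordinates, whose origin is the TCP and whose axes are the flange's). Camera axes: x right, y down, z forward; pixel columns grow to the right and rows downward; lengths in m; the calibration is good to about 2 mm. A picture is of the moment at which its call begins: read the wrist's pose just before it. There is no depth.
- env.hand_in(): hands the job in, once; it reports no verdict.
The state is a dict: "time": time; "joints": joint angles; "qvel": joint speeds; "effort": joint torques, N m; "ee_pos": TCP position; "tool_rot": TCP orientation; "wrist_force": force on the tool from outside, world axes, zero at the start; "torque": the same for the moment, N m; "finger_gap": finger opening in m.
Only numpy, scipy, OpenCV 4.12 (cv2) and the standard library are available. Lean on these libraries where they do the work, as an engineer would, in place of code of your own. Each camera call takes 0.05 s, during which the arm holds its last target.

## Working session

There is one attempt and no reset: what is moved stays moved. The work goes in short steps, Python scripts to look and compute and a tool call to move; the robot and the scene stay as the last step left them, time stands still between calls to the robot, and variables do not carry over. Pictures are saved under pics/ and viewed, and the job is handed in when it is done.

Besides the shell and the picture viewer there is one more tool, called after "Call:" as name(argument=value, ...) on one line, values as JSON. drive_tool: Moves the arm, as the interface text tells. Its arguments: {"type":"object","properties":{"rows":{"type":"array"},"grip":{"type":"number"},"newtons":{"type":"number"}},"required":["rows"]}

```bash
ls; mkdir -p pics; cat > h.py <<'E'
import numpy as np,cv2
from rig import env
from scipy.spatial.transform import Rotation as R
def snap(n,tag):
    s=env.get_state(); f=env.grab_frame(n)
    cv2.imwrite(f'pics/{tag}.png',f['image'][:,:,::-1])
    K=np.array(f['intrinsics'])
    if n=='wrist':
        T=np.array(f['T_tool_cam']); Rt=R.from_rotvec(s['tool_rot']).as_matrix()
        p=Rt@T[:3,3]+np.array(s['ee_pos']); Rm=Rt@T[:3,:3]
    else: p=np.array(f['position']); Rm=np.array(f['rotation'])
    if Rm.shape!=(3,3): Rm=R.from_rotvec(Rm).as_matrix() if Rm.size==3 else Rm
    np.savez(f'pics/{tag}.npz',K=K,p=p,R=Rm)
    return f['image'],K,p,Rm
def cast(tag,uv,z):
    d=np.load(f'pics/{tag}.npz'); r=d['R']@np.linalg.inv(d['K'])@np.array([uv[0],uv[1],1.])
    return d['p']+r*(z-d['p'][2])/r[2]
def proj(tag,P):
    d=np.load(f'pics/{tag}.npz'); c=d['K']@(d['R'].T@(np.array(P)-d['p'])); return c[:2]/c[2]
E
python3 - <<'E'
from h import *
for n in ['scene','top','wrist']:
    im,K,p,Rm=snap(n,n+'0'); print(n,p,Rm[:,2],K[0,0])
print(env.get_state())
E
```

```text
pics
scene [-0.69485953  0.27541692  0.76235259] [ 0.86865204 -0.01611614 -0.49516048] 572.7896685657095
top [0.29914748 0.25420051 1.63734904] [ 0.14164154 -0.01360364 -0.98982454] 559.179207069973
wrist [ 0.30997526 -0.60419118  0.37253943] [-0.30824857 -0.10988152 -0.94493855] 383.49084874170694
{'time': 0.15, 'joints': array([-1.25991586e+00,  2.64621252e-01,  1.60509273e+00, -1.41133438e-05,
        1.27371416e+00, -3.68717549e-02]), 'qvel': array([-0.00129367, -0.00244857, -0.00308748, -0.00072924, -0.00074921,
       -0.00023118]), 'effort': array([ 4.07636508e-04, -5.15907133e+01, -3.67958450e+01, -2.72365537e-05,
        8.04616080e-03,  2.18025355e-05]), 'ee_pos': array([ 0.22986191, -0.63403065,  0.23020279]), 'tool_rot': array([-3.09243224e+00, -5.43191786e-01,  4.14526491e-04]), 'wrist_force': array([-0.33836542, -0.73724944, -0.26538633]), 'torque': array([-0.00338556,  0.00291209,  0.0075521 ]), 'finger_gap': 0.08531129124666018}
```

View pics/top0.png

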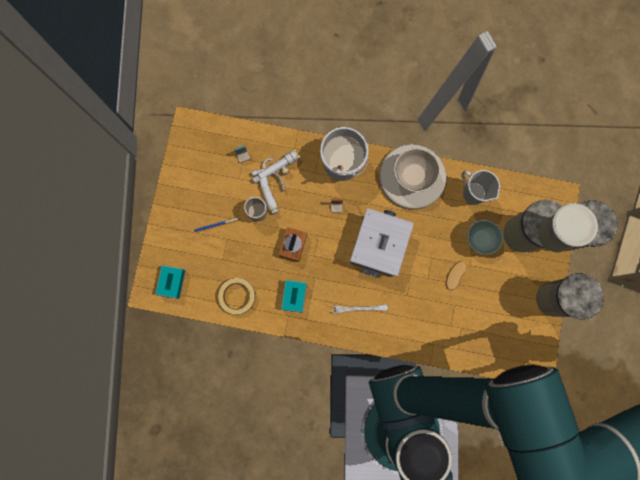

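View pics/scene0.png

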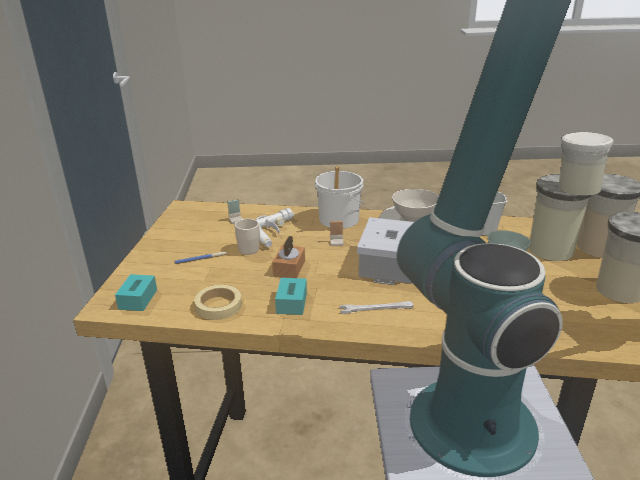

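The top view shows the brown key block with its key near pixel (293,244) and the box near (382,242). The tile is at about (336,206), with a look-alike at (242,154), and the rib is at (456,276). Next I'll zoom in and cast rays.

```bash
python3 - <<'E'
from h import *
im=cv2.imread('pics/top0.png')
c=im[190:290,260:430]; cv2.imwrite('pics/top_crop.png',cv2.resize(c,None,fx=4.6,fy=4.6,interpolation=cv2.INTER_CUBIC))
for n,uv,z in [('wing',(292,242),.075),('box',(383,242),.085),('tile',(336,206),.03),('rib',(456,276),.008)]:
    P=cast('top0',uv,z); print(n,P.round(3),np.linalg.norm(P[:2]))
E
```

```text
wing [0.522 0.322 0.075] 0.613335752578419
box [0.527 0.066 0.085] 0.5309906320906649
tile [0.638 0.198 0.03 ] 0.6682975285144872
rib [ 0.443 -0.158  0.008] 0.47015992491269043
```

View pics/top_crop.png

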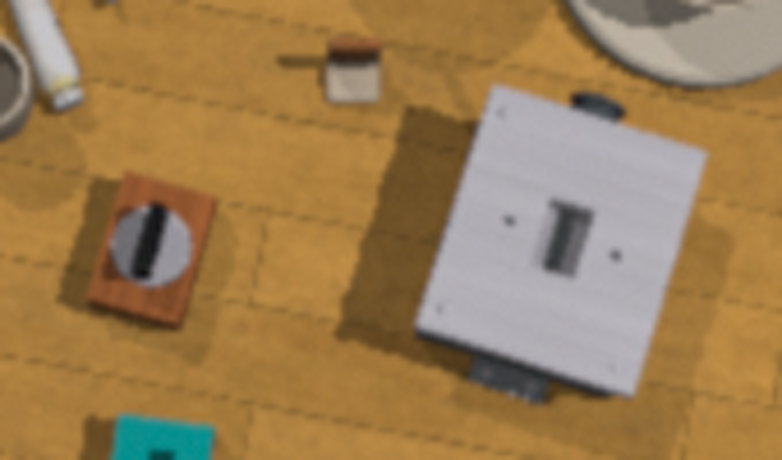

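```bash
cat >> h.py <<'E'
def rel(target,yaw=None):
    """shift in tool axes cm to target; turn deg so tool y axis lies along world heading yaw (mod 180)"""
    s=env.get_state(); Rt=R.from_rotvec(s['tool_rot']).as_matrix()
    d=Rt.T@(np.array(target)-s['ee_pos'])*100
    y=np.degrees(np.arctan2(Rt[1,1],Rt[0,1]))
    t=None
    if yaw is not None: t=-((yaw-y+90)%180-90)
    print('shift cm',d.round(2),'turn',t,'| y heading',round(y,2),'j6',s['joints'][5].round(2),'j',s['joints'].round(2),'tilt',np.degrees(np.arccos(-Rt[2,2])).round(2),'t',s['time'])
E
python3 - <<'E'
from h import *
def hd(a,b,z):
    A=cast('top0',a,z);B=cast('top0',b,z);return np.degrees(np.arctan2(*(B-A)[1::-1])),A,B
c=lambda u,v:(260+u/4.6,190+v/4.6)
print('wing',hd(c(145,275),c(155,205),.105))
print('blk',hd(c(90,302),c(125,172),.04), hd(c(182,325),c(215,198),.04))
print('box',hd(c(417,330),c(492,85),.083),hd(c(633,395),c(706,152),.083))
Rt=R.from_rotvec(env.get_state()['tool_rot']).as_matrix();print(Rt.round(3))
for uv in [(575,225),(580,297)]: print(cast('top0',uv,.25))
rel([.50,.30,.30],90-20)
E
```

```text
wing (np.float64(-6.362512169221876), array([0.49616714, 0.3211098 , 0.105     ]), array([0.53881895, 0.31635389, 0.105     ]))
blk (np.float64(-13.11406874583539), array([0.48671526, 0.35775044, 0.04      ]), array([0.56953368, 0.33845655, 0.04      ])) (np.float64(-12.911084165568429), array([0.47362605, 0.29994975, 0.04      ]), array([0.55435157, 0.2814447 , 0.04      ]))
box (np.float64(-16.063995041351813), array([0.4692233 , 0.15587173, 0.083     ]), array([0.62216975, 0.1118301 , 0.083     ])) (np.float64(-16.467950440301106), array([0.43265759, 0.02414891, 0.083     ]), array([ 0.58346859, -0.0204316 ,  0.083     ]))
[[ 0.94   0.341 -0.001]
 [ 0.341 -0.94   0.002]
 [ 0.    -0.002 -1.   ]]
[ 0.557996   -0.40181737  0.25      ]
[ 0.37604858 -0.40664777  0.25      ]
shift cm [ 57.23 -78.62  -6.83] turn 39.92497501618601 | y heading -70.08 j6 -0.04 j [-1.26  0.26  1.61 -0.    1.27 -0.04] tilt 0.11 t 0.15
```

View pics/wrist0.png

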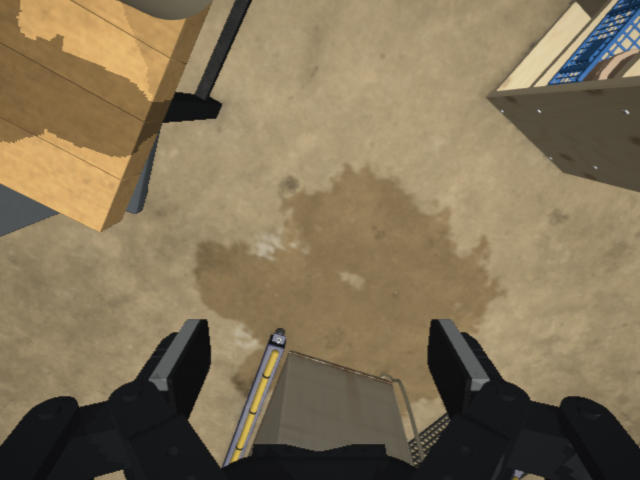

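Call:
drive_tool(rows=[{"tz":-5},{"tz":-5},{"tz":-5},{"tz":-5,"tx":0}], grip=0, newtons=40)

```text
$.rows[0]: bad value
```

Call:
drive_tool(rows=[{"ty":-4.9,"turn":-4.4},{"ty":-4.9,"turn":-4.4},{"ty":-4.9,"turn":-4.4},{"ty":-4.9,"turn":-4.4},{"ty":-4.9,"turn":-4.4},{"ty":-4.9,"turn":-4.4},{"ty":-4.9,"turn":-4.4},{"ty":-4.9,"turn":-4.4},{"ty":-4.9,"turn":-4.4},{"ty":-4.9,"turn":-4.4},{"ty":-4.9,"turn":-4.4},{"ty":-4.9,"turn":-4.4}])

```text
$.rows[0]: bad value
```

```bash
python3 - <<'E'
from h import *
print(env.get_state()['ee_pos'])
rel([.54,.32,.25],82)
E
```

```text
[ 0.22986191 -0.63403065  0.23020279]
shift cm [ 61.67 -79.13  -1.83] turn 27.92497501618601 | y heading -70.08 j6 -0.04 j [-1.26  0.26  1.61 -0.    1.27 -0.04] tilt 0.11 t 0.15
```

All four fields seem to be required in every row.

Call:
drive_tool(rows=[{"tx":0,"ty":0,"tz":-5,"turn":0},{"tx":0,"ty":0,"tz":-5,"turn":0},{"tx":0,"ty":0,"tz":-5,"turn":0},{"tx":0,"ty":-3,"tz":-4,"turn":-4}], grip=0, newtons=40)

```text
time: 0.55
ee_pos: [0.2187, -0.6031, 0.41]
tool_rot: [-3.044, -0.647, 0.005]
wrist_force: [-0.1, 0.4, 0.4]
finger_gap: 0.0854
```

Call:
drive_tool(rows=[{"tx":0,"ty":-4.9,"tz":0,"turn":-5},{"tx":0,"ty":-4.9,"tz":0,"turn":-5},{"tx":0,"ty":-4.9,"tz":0,"turn":-5},{"tx":0,"ty":-4.9,"tz":0,"turn":-5},{"tx":0,"ty":-4.9,"tz":0,"turn":-5},{"tx":0,"ty":-4.9,"tz":0,"turn":-5},{"tx":0,"ty":-4.9,"tz":0,"turn":-5},{"tx":0,"ty":-4.9,"tz":0,"turn":-5}])

```text
time: 1.35
ee_pos: [-0.0381, -0.3144, 0.4237]
tool_rot: [-2.622, -1.705, -0.003]
wrist_force: [-1.3, -1.3, -0.4]
finger_gap: 0.0854
```

```bash
python3 - <<'E'
from h import *
print(env.get_state()['ee_pos'])
rel([.54,.32,.25],82)
E
```

```text
[-0.03808683 -0.31436799  0.42365424]
shift cm [81.28 27.28 17.8 ] turn 74.06513834273093 | y heading -23.93 j6 -1.34 j [-1.76 -0.49  1.94 -0.01  1.71 -1.34] tilt 0.79 t 1.35
```

I had the axes mixed up: tool x is the tangential direction. The tool went inward instead, at a safe height, so I'll move back outward.

Call:
drive_tool(rows=[{"tx":0,"ty":4.5,"tz":0,"turn":0},{"tx":0,"ty":4.5,"tz":0,"turn":0},{"tx":1,"ty":4.5,"tz":0,"turn":0},{"tx":2,"ty":4.5,"tz":0,"turn":0},{"tx":2,"ty":4.5,"tz":0,"turn":0},{"tx":2,"ty":4.5,"tz":0,"turn":0},{"tx":2,"ty":4.5,"tz":0,"turn":0},{"tx":2,"ty":4.5,"tz":0,"turn":0},{"tx":3,"ty":4,"tz":0,"turn":0},{"tx":4,"ty":3,"tz":0,"turn":0}])

```text
time: 2.35
ee_pos: [0.4079, -0.3527, 0.416]
tool_rot: [-2.689, -1.603, 0.019]
wrist_force: [0.3, 0.2, 0.7]
finger_gap: 0.0853
```

```bash
python3 - <<'E'
from h import *
print(env.get_state()['ee_pos'])
rel([.54,.32,.25],82)
E
```

```text
[ 0.40789937 -0.35268611  0.41597718]
shift cm [ 65.53 -20.11  16.63] turn 69.59501088421467 | y heading -28.4 j6 -0.26 j [-0.75 -0.04  1.61 -0.01  1.59 -0.26] tilt 0.94 t 2.35
```

Call:
drive_tool(rows=[{"tx":4.7,"ty":-1.4,"tz":0,"turn":0},{"tx":4.7,"ty":-1.4,"tz":0,"turn":0},{"tx":4.7,"ty":-1.4,"tz":0,"turn":0},{"tx":4.7,"ty":-1.4,"tz":0,"turn":0},{"tx":4.7,"ty":-1.4,"tz":0,"turn":0},{"tx":4.7,"ty":-1.4,"tz":0,"turn":0},{"tx":4.7,"ty":-1.4,"tz":0,"turn":0},{"tx":4.7,"ty":-1.4,"tz":0,"turn":0},{"tx":4.7,"ty":-1.4,"tz":0,"turn":0},{"tx":4.7,"ty":-1.4,"tz":0,"turn":0},{"tx":4.7,"ty":-1.4,"tz":0,"turn":0},{"tx":4.7,"ty":-1.4,"tz":0,"turn":0},{"tx":4.5,"ty":-1.4,"tz":0,"turn":0},{"tx":4,"ty":-1.4,"tz":0,"turn":0}])

```text
time: 3.75
ee_pos: [0.5464, 0.3277, 0.4091]
tool_rot: [-2.681, -1.6, 0.026]
wrist_force: [1.0, 0.1, -0.9]
finger_gap: 0.0856
```

Call:
drive_tool(rows=[{"tx":0,"ty":0,"tz":1,"turn":-8},{"tx":0,"ty":0,"tz":1,"turn":-8},{"tx":0,"ty":0,"tz":1,"turn":-8},{"tx":0,"ty":0,"tz":1,"turn":-8},{"tx":0,"ty":0,"tz":1,"turn":-8},{"tx":0,"ty":0,"tz":1,"turn":-8},{"tx":0,"ty":0,"tz":1,"turn":-8},{"tx":0,"ty":0,"tz":1,"turn":-8},{"tx":0,"ty":0,"tz":1,"turn":-8},{"tx":0,"ty":0,"tz":1,"turn":-8},{"tx":0,"ty":0,"tz":1,"turn":-8},{"tx":0,"ty":0,"tz":1,"turn":-8},{"tx":0,"ty":0,"tz":1,"turn":-8},{"tx":0,"ty":0,"tz":0,"turn":-6}])

```text
time: 5.15
ee_pos: [0.5384, 0.3359, 0.2635]
tool_rot: [-0.087, -3.102, -0.001]
wrist_force: [-0.0, -0.2, -0.9]
finger_gap: 0.0852
```

```bash
python3 - <<'E'
from h import *
print(env.get_state()['ee_pos'])
rel([.54,.32,.25],82)
snap('wrist','w1')
snap('top','top1')
E
```

```text
[0.53835112 0.33585754 0.2634627 ]
shift cm [-0.3  -1.57  1.34] turn 4.780965797462258 | y heading 86.78 j6 -1.01 j [ 0.51  0.19  1.63  0.02  1.35 -1.01] tilt 2.18 t 5.15
```

View pics/w1.png

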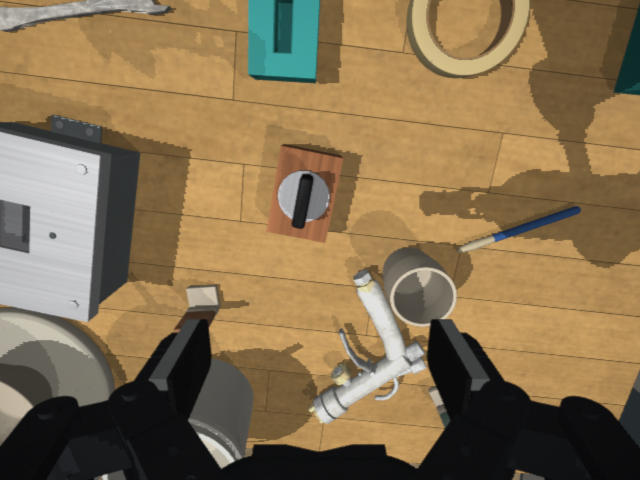

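```bash
python3 - <<'E'
from h import *
im=cv2.imread('pics/w1.png')
c=im[130:260,240:370]; cv2.imwrite('pics/w1c.png',cv2.resize(c,None,fx=4.6,fy=4.6,interpolation=cv2.INTER_CUBIC))
Rt=R.from_rotvec(env.get_state()['tool_rot']).as_matrix();print(Rt.round(4))
c=im[100:340,0:200]; cv2.imwrite('pics/w1b.png',cv2.resize(c,None,fx=3,fy=2.5,interpolation=cv2.INTER_CUBIC))
E
```

```text
[[-9.975e-01  6.110e-02 -3.630e-02]
 [ 6.110e-02  9.981e-01  3.000e-03]
 [ 3.640e-02  8.000e-04 -9.993e-01]]
```

View pics/w1c.png

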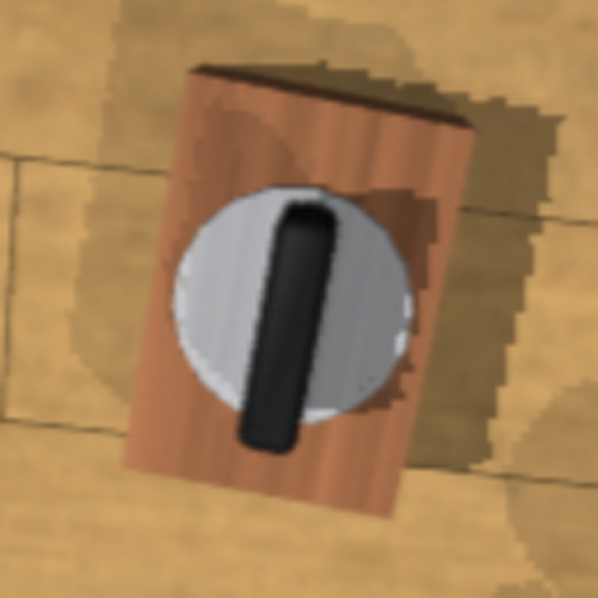

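View pics/w1b.png

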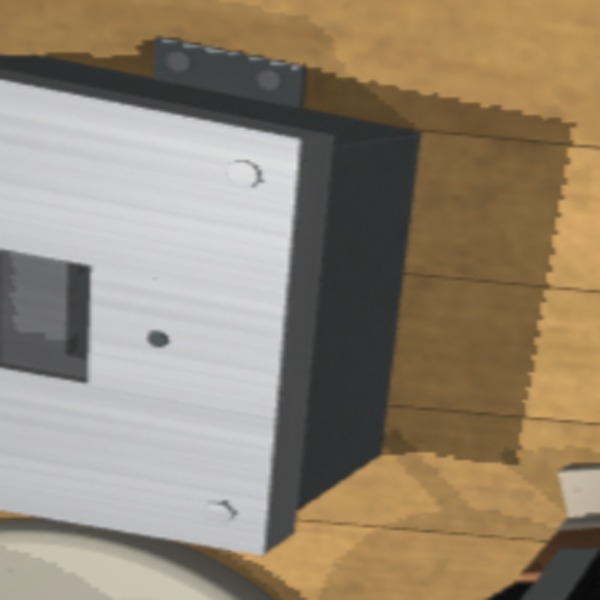

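```bash
python3 - <<'E'
from h import *
c=lambda u,v:(240+u/4.6,130+v/4.6)
g=lambda u,v,z: cast('w1',c(u,v),z)
def H(a,b): return np.degrees(np.arctan2(*(b-a)[1::-1]))
print('wing c',g(287,337,.08),'collar',g(293,304,.045))
print('wing hd',H(g(275,230,.08),g(240,430,.08)),H(g(335,240,.08),g(298,440,.08)))
k=[g(193,72,.04),g(474,128,.04),g(393,517,.04),g(125,467,.04)]
print('block',np.mean(k,0),H(k[0],k[3]),H(k[1],k[2]))
im=cv2.imread('pics/w1.png'); hsv=cv2.cvtColor(im,cv2.COLOR_BGR2HSV)
m=(im.max(2)<60).astype(np.uint8); m[:130]=0;m[260:]=0;m[:,:275]=0;m[:,335:]=0
cs,_=cv2.findContours(m,0,1); b=max(cs,key=cv2.contourArea); print(cv2.minAreaRect(b))
E
```

```text
wing c [0.52358622 0.32364833 0.08      ] collar [0.52347259 0.32346626 0.045     ]
wing hd -13.97229428831221 -13.962729944024964
block [0.5240576  0.32379459 0.04      ] -14.809006389825647 -14.19370496371908
((302.4662780761719, 200.4937286376953), (12.7121000289917, 54.48369598388672), 10.539183616638184)
```

Call:
drive_tool(rows=[{"tx":0,"ty":-0.4,"tz":1,"turn":4},{"tx":0,"ty":-0.4,"tz":1,"turn":4},{"tx":0,"ty":0,"tz":1,"turn":3},{"tx":0,"ty":0,"tz":0,"turn":0}])

```text
time: 5.65
ee_pos: [0.5378, 0.3286, 0.2353]
tool_rot: [-0.422, -3.078, 0.001]
wrist_force: [-0.6, -0.4, 1.1]
finger_gap: 0.0853
```

```bash
python3 - <<'E'
from h import *
s=env.get_state();print(s['ee_pos'],s['wrist_force']); Rt=R.from_rotvec(s['tool_rot']).as_matrix();print(Rt[:,2].round(4))
rel([.5236,.3236,.15],76)
E
```

```text
[0.53775765 0.32859223 0.23526975] [-0.63771997 -0.35590806  1.05289474]
[-0.0342  0.0042 -0.9994]
shift cm [ 0.94 -0.82  8.57] turn -1.5907167063561332 | y heading 74.41 j6 -0.81 j [ 0.5   0.2   1.68  0.02  1.29 -0.81] tilt 1.97 t 5.65
```

Call:
drive_tool(rows=[{"tx":0.3,"ty":-0.3,"tz":2,"turn":-1},{"tx":0.3,"ty":-0.3,"tz":2,"turn":-0.5},{"tx":0.3,"ty":-0.2,"tz":2,"turn":0},{"tx":0,"ty":0,"tz":2,"turn":0},{"tx":0,"ty":0,"tz":0,"turn":0}])

```text
time: 6.15
ee_pos: [0.5269, 0.325, 0.1584]
tool_rot: [-0.385, -3.09, -0.007]
wrist_force: [-1.4, -0.6, -0.5]
finger_gap: 0.0852
```

```bash
python3 - <<'E'
from h import *
s=env.get_state();print(s['ee_pos'],s['wrist_force']); Rt=R.from_rotvec(s['tool_rot']).as_matrix();print(Rt[:,2].round(4))
rel([.5236,.3236,.05],76)
snap('wrist','w2')
E
```

```text
[0.52687005 0.32499909 0.15841816] [-1.35078545 -0.58531892 -0.5107564 ]
[-0.0272  0.008  -0.9996]
shift cm [-0.02 -0.23 10.85] turn -0.20749829281550092 | y heading 75.79 j6 -0.83 j [ 0.5   0.23  1.79  0.02  1.15 -0.83] tilt 1.62 t 6.15
```

View pics/w2.png

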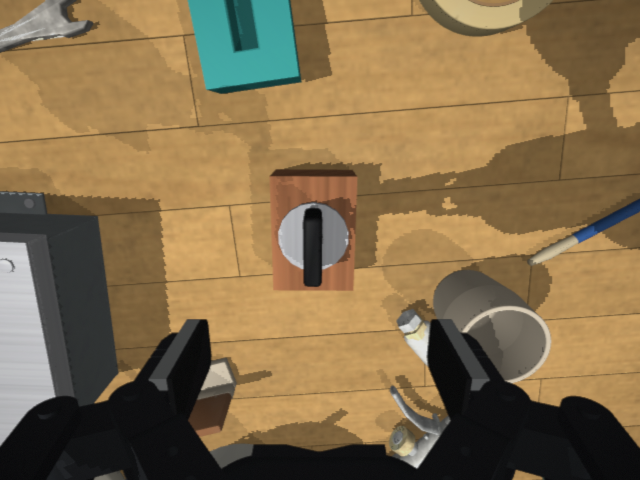

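```bash
python3 - <<'E'
from h import *
im=cv2.imread('pics/w2.png')
m=(im.max(2)<60).astype(np.uint8); m[:195]=0;m[300:]=0;m[:,:290]=0;m[:,340:]=0
cs,_=cv2.findContours(m,0,1); b=max(cs,key=cv2.contourArea); r=cv2.minAreaRect(b);print(r)
for P in [(.5236,.3236,.08)]: print(proj('w2',P))
u=r[0][0]
ys=np.array([b[:,0,1].min(),b[:,0,1].max()]);print(ys)
for v in (220,247,280):
    xs=np.where(m[v])[0]; print(v,xs.min(),xs.max(),cast('w2',(xs.mean(),v),.08))
print('far end',cast('w2',(313,286),.08))
E
```

```text
((312.5, 247.0), (78.0, 17.0), 90.0)
[312.94852097 253.40265942]
[208 286]
220 304 321 [0.50303115 0.32862508 0.08      ]
247 304 321 [0.51951498 0.32436941 0.08      ]
280 304 320 [0.54060982 0.31859817 0.08      ]
far end [0.54474234 0.31818321 0.08      ]
```

Call:
drive_tool(rows=[{"tx":0,"ty":-0.2,"tz":2.2,"turn":0},{"tx":0,"ty":0,"tz":2.2,"turn":0},{"tx":0,"ty":0,"tz":2.2,"turn":0},{"tx":0,"ty":0,"tz":1.5,"turn":0},{"tx":0,"ty":0,"tz":0.8,"turn":0},{"tx":0,"ty":0,"tz":0,"turn":0}])

```text
time: 6.8
ee_pos: [0.5341, 0.3294, 0.0808]
tool_rot: [-0.389, -3.107, -0.027]
wrist_force: [0.4, -0.3, -1.1]
finger_gap: 0.0853
```

```bash
python3 - <<'E'
from h import *
s=env.get_state();print(s['ee_pos'],s['wrist_force']); Rt=R.from_rotvec(s['tool_rot']).as_matrix();print(Rt[:,2].round(4))
rel([.523,.3236,.05],76)
E
```

```text
[0.5341284  0.32937507 0.0807805 ] [ 0.41257349 -0.25592905 -1.12836963]
[-0.0082  0.0185 -0.9998]
shift cm [ 0.9  -0.88  3.08] turn -0.27557110156780595 | y heading 75.72 j6 -0.83 j [ 0.5   0.3   1.85  0.02  0.99 -0.83] tilt 1.16 t 6.8
```

Call:
drive_tool(rows=[{"tx":0.3,"ty":-0.3,"tz":0.5,"turn":0},{"tx":0.3,"ty":-0.3,"tz":0.5,"turn":0},{"tx":0.3,"ty":-0.3,"tz":0.5,"turn":0},{"tx":0,"ty":0,"tz":0.3,"turn":0},{"tx":0,"ty":0,"tz":0,"turn":0}])

```text
time: 7.3
ee_pos: [0.5243, 0.3239, 0.0651]
tool_rot: [-0.389, -3.111, -0.032]
wrist_force: [-0.1, -0.5, 0.1]
finger_gap: 0.0854
```

```bash
python3 - <<'E'
from h import *
s=env.get_state();print(s['ee_pos'],s['wrist_force']); Rt=R.from_rotvec(s['tool_rot']).as_matrix();print(Rt[:,2].round(4))
rel([.523,.3236,.05],76)
snap('wrist','w3')
E
```

```text
[0.52425302 0.32387009 0.06506697] [-0.09860111 -0.49851225  0.0847627 ]
[-0.0033  0.0212 -0.9998]
shift cm [ 0.1  -0.09  1.51] turn -0.27254157990857664 | y heading 75.73 j6 -0.83 j [ 0.5   0.3   1.89  0.02  0.95 -0.83] tilt 1.23 t 7.3
```

View pics/w3.png

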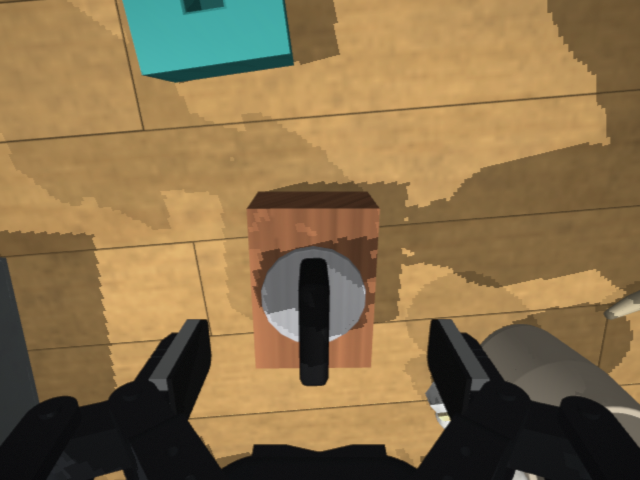

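Call:
drive_tool(rows=[{"tx":0.1,"ty":-0.1,"tz":0.5,"turn":0},{"tx":0.1,"ty":-0.1,"tz":0.5,"turn":0},{"tx":0,"ty":0,"tz":0.4,"turn":0},{"tx":0,"ty":0,"tz":0.1,"turn":0},{"tx":0,"ty":0,"tz":0,"turn":0}])

```text
time: 7.85
ee_pos: [0.522, 0.3229, 0.0491]
tool_rot: [-0.389, -3.112, -0.033]
wrist_force: [0.5, 0.3, 0.2]
finger_gap: 0.0855
```

```bash
python3 - <<'E'
from h import *
s=env.get_state();print(s['ee_pos'],s['wrist_force']); Rt=R.from_rotvec(s['tool_rot']).as_matrix();print(Rt[:,2].round(4))
rel([.523,.3236,.05],76)
E
```

```text
[0.52204675 0.32291015 0.04910933] [0.45499665 0.28578621 0.18868553]
[-0.0027  0.0215 -0.9998]
shift cm [-0.07  0.09 -0.09] turn -0.27233948080650805 | y heading 75.73 j6 -0.84 j [ 0.5   0.32  1.9   0.03  0.92 -0.84] tilt 1.24 t 7.85
```

Call:
drive_tool(rows=[{"tx":-0.1,"ty":0.1,"tz":-0.15,"turn":0},{"tx":0,"ty":0,"tz":0,"turn":0}])

```text
time: 8.05
ee_pos: [0.5235, 0.3237, 0.0507]
tool_rot: [-0.389, -3.112, -0.033]
wrist_force: [-0.3, -0.2, -0.1]
finger_gap: 0.0857
```

Call:
drive_tool(rows=[{"tx":0,"ty":0,"tz":0,"turn":0},{"tx":0,"ty":0,"tz":0,"turn":0},{"tx":0,"ty":0,"tz":0,"turn":0},{"tx":0,"ty":0,"tz":0,"turn":0},{"tx":0,"ty":0,"tz":0,"turn":0},{"tx":0,"ty":0,"tz":0,"turn":0},{"tx":0,"ty":0,"tz":0,"turn":0},{"tx":0,"ty":0,"tz":0,"turn":0}], grip=1, newtons=50)

```text
time: 8.85
ee_pos: [0.5243, 0.324, 0.0519]
tool_rot: [-0.39, -3.113, -0.034]
wrist_force: [-0.1, 0.3, -0.0]
finger_gap: 0.0111
```

```bash
python3 - <<'E'
from h import *
s=env.get_state();print(s['ee_pos'],s['wrist_force'],s['finger_gap']); Rt=R.from_rotvec(s['tool_rot']).as_matrix();print(Rt[:,2].round(4))
rel([.523,.3236,.15],76)
snap('wrist','w4')
E
```

```text
[0.52427616 0.32401295 0.05185968] [-0.09810403  0.32080498 -0.04302689] 0.011087000211415343
[-0.001   0.0222 -0.9998]
shift cm [ 0.18  0.14 -9.81] turn -0.26820050062917744 | y heading 75.73 j6 -0.83 j [ 0.5   0.32  1.9   0.02  0.92 -0.83] tilt 1.27 t 8.85
```

View pics/w4.png

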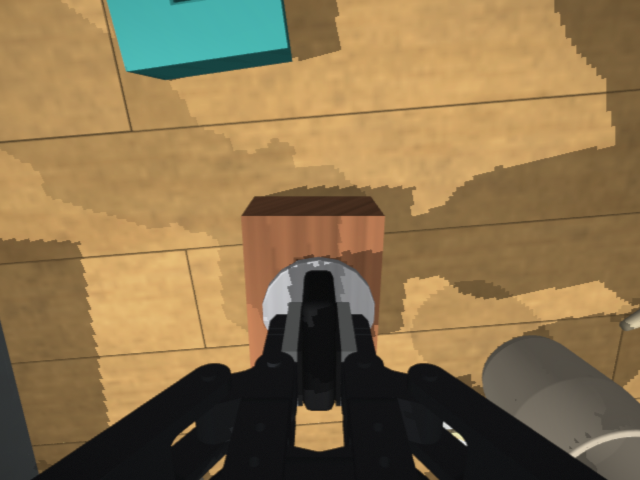

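Call:
drive_tool(rows=[{"tx":0,"ty":0,"tz":-0.5,"turn":0},{"tx":0,"ty":0,"tz":-0.8,"turn":0},{"tx":0,"ty":0,"tz":-0.8,"turn":0},{"tx":0,"ty":0,"tz":-0.8,"turn":0},{"tx":0,"ty":0,"tz":-0.8,"turn":0},{"tx":0,"ty":0,"tz":-1,"turn":0},{"tx":0,"ty":0,"tz":-1.5,"turn":0},{"tx":0,"ty":0,"tz":-1.5,"turn":0},{"tx":0,"ty":0,"tz":-1.5,"turn":0},{"tx":0,"ty":0,"tz":-1.5,"turn":0},{"tx":0,"ty":0,"tz":-0.5,"turn":0},{"tx":0,"ty":0,"tz":0,"turn":0}])

```text
time: 10.1
ee_pos: [0.5248, 0.3216, 0.1757]
tool_rot: [-0.39, -3.115, -0.037]
wrist_force: [-0.1, 0.3, -2.2]
finger_gap: 0.0111
```

```bash
python3 - <<'E'
from h import *
s=env.get_state();print(s['ee_pos'],s['wrist_force'],s['finger_gap']); Rt=R.from_rotvec(s['tool_rot']).as_matrix();print(Rt[:,2].round(4))
rel([.527,.066,.17],74)
snap('wrist','w5')
E
```

```text
[0.52479183 0.32155709 0.1756821 ] [-0.09874532  0.33018309 -2.24638837] 0.011087496905355303
[ 0.0011  0.0234 -0.9997]
shift cm [ -6.51 -24.72  -0.03] turn 1.7330668183269466 | y heading 75.73 j6 -0.83 j [ 0.5   0.18  1.81  0.02  1.14 -0.83] tilt 1.34 t 10.1
```

View pics/w5.png

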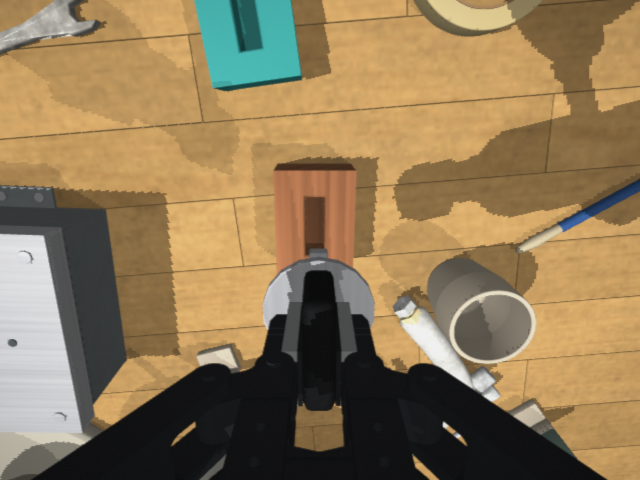

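Call:
drive_tool(rows=[{"tx":-0.3,"ty":-1.2,"tz":-1,"turn":0},{"tx":-0.5,"ty":-2,"tz":-1,"turn":0},{"tx":-0.5,"ty":-2,"tz":-1,"turn":0},{"tx":-0.5,"ty":-2,"tz":-1,"turn":0},{"tx":-0.5,"ty":-2,"tz":-1,"turn":0.5},{"tx":-0.5,"ty":-2,"tz":-1,"turn":0.5},{"tx":-0.2,"ty":-1,"tz":-0.5,"turn":0.5},{"tx":0,"ty":0,"tz":0,"turn":0}])

```text
time: 10.95
ee_pos: [0.5191, 0.1838, 0.2357]
tool_rot: [-0.429, -3.099, -0.023]
wrist_force: [0.6, -0.2, -0.5]
finger_gap: 0.0108
```

```bash
python3 - <<'E'
from h import *
s=env.get_state();print(s['ee_pos'],s['wrist_force'],s['finger_gap']); Rt=R.from_rotvec(s['tool_rot']).as_matrix();print(Rt[:,2].round(4))
rel([.527,.066,.17],74)
snap('wrist','w6')
E
```

```text
[0.51905671 0.18383137 0.23570178] [ 0.6423806  -0.22677326 -0.54435717] 0.010788407197045392
[-0.0104  0.016  -0.9998]
shift cm [ -4.06 -11.2    6.37] turn 0.22259617567549128 | y heading 74.22 j6 -1.02 j [ 0.28  0.03  1.86  0.02  1.25 -1.02] tilt 1.09 t 10.95
```

View pics/w6.png

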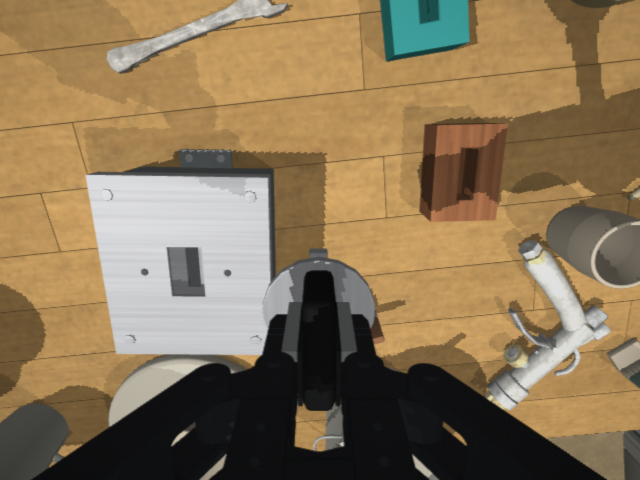

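The lid is fully visible, with its slot centred near (186,272). There is structure inside the slot, so I'll zoom in on it.

```bash
python3 - <<'E'
from h import *
im=cv2.imread('pics/w6.png')
c=im[238:306,156:216]; c=cv2.resize(c,None,fx=8.8,fy=8.8,interpolation=cv2.INTER_CUBIC)
cv2.imwrite('pics/w6s.png',c)
c=im[160:370,80:290]; cv2.imwrite('pics/w6b.png',cv2.resize(c,None,fx=2.8,fy=2.8,interpolation=cv2.INTER_CUBIC))
E
```

```text
(no output)
```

View pics/w6s.png

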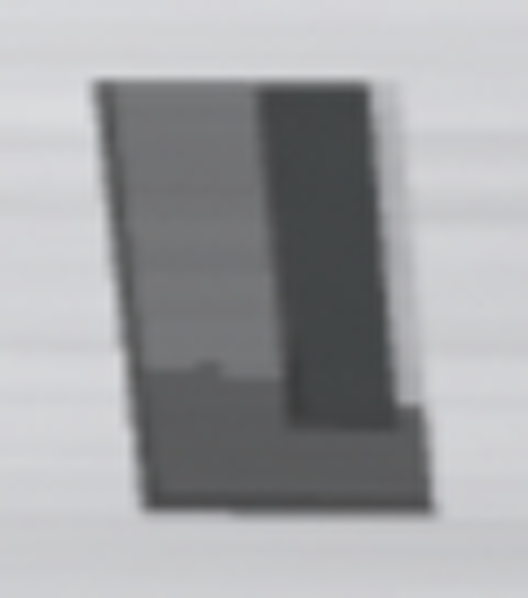

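View pics/w6b.png

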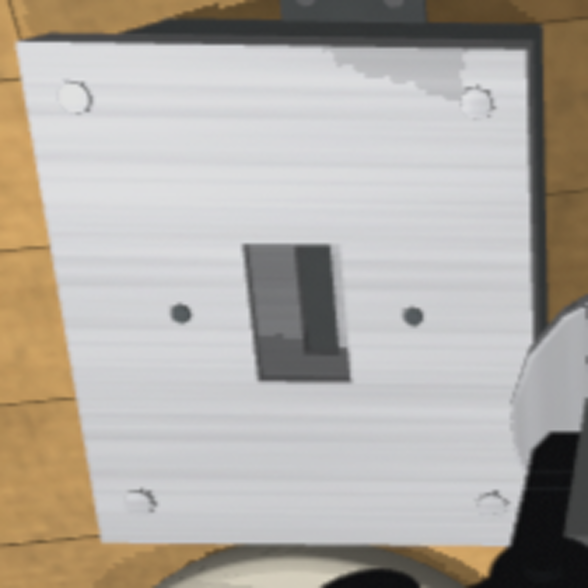

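```bash
python3 - <<'E'
from h import *
c=lambda u,v:(156+(u+.5)/8.8-.5,238+(v+.5)/8.8-.5)
b=lambda u,v:(80+u/2.8,160+v/2.8)
def H(a,b): return np.degrees(np.arctan2(*(b-a)[1::-1]))
S=[cast('w6',c(*q),.085) for q in [(95,80),(400,80),(433,512),(145,510)]]
print('slot corners',*[x.round(4) for x in S]); ce=np.mean(S,0); print('centre',ce)
print('len',np.linalg.norm(S[3]-S[0]),np.linalg.norm(S[2]-S[1]),'wid',np.linalg.norm(S[1]-S[0]),np.linalg.norm(S[2]-S[3]))
print('hd',H(S[0],S[3]),H(S[1],S[2]),H(S[1],S[0])-90+180,H(S[2],S[3])+90)
L=[cast('w6',b(*q),.085) for q in [(17,42),(527,48),(512,547),(103,541)]]
print('lid centre',np.mean(L[:],0),H(L[0],L[3]),H(L[0],L[1]),np.linalg.norm(L[0]-L[1]),np.linalg.norm(L[0]-L[3]))
h=[cast('w6',b(*q),.085) for q in [(181,314),(413,316)]];print('holes mid',np.mean(h,0),H(*h)-90)
hd=np.radians(-16.2); ex=np.array([np.cos(hd),np.sin(hd),0]); ey=np.array([-ex[1],ex[0],0])
for q in [(260,90),(368,90),(273,255),(382,255),(288,425),(395,425)]:
    P=cast('w6',c(*q),.067); print(q,'along',((P-ce)@ex*1000).round(1),'across',((P-ce)@ey*1000).round(1))
E
```

```text
slot corners [0.5039 0.0636 0.085 ] [0.5116 0.0904 0.085 ] [0.5534 0.0775 0.085 ] [0.5456 0.0512 0.085 ]
centre [0.52863211 0.07069323 0.085     ]
len 0.04352667474966066 0.04379558030086106 wid 0.02786238320860096 0.027451915051512777
hd -16.607484727681243 -17.142517285081812 -16.009430442085403 -16.55775535415509
lid centre [0.52862473 0.06909679 0.085     ] -16.75235040756894 73.4540878152009 0.13783642771746218 0.1573412210386781
holes mid [0.52933629 0.07044763 0.085     ] -16.601624401188687
(260, 90) along -14.6 across -5.0
(368, 90) along -14.6 across 5.4
(273, 255) along 2.7 across -5.5
(382, 255) along 2.7 across 5.2
(288, 425) along 21.1 across -5.9
(395, 425) along 21.1 across 4.9
```

```bash
python3 - <<'E'
from h import *
im=cv2.imread('pics/w6.png')
c=im[235:355,255:385]; cv2.imwrite('pics/w6k.png',cv2.resize(c,None,fx=5,fy=5,interpolation=cv2.INTER_CUBIC))
E
```

```text
(no output)
```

View pics/w6k.png

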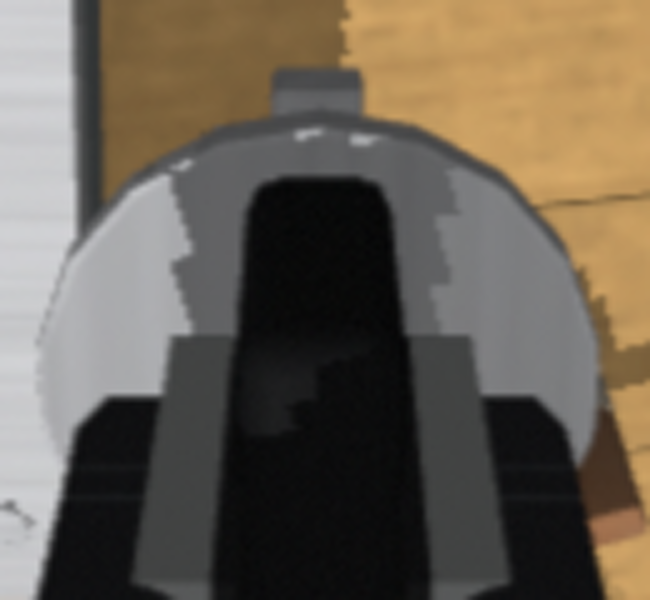

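```bash
python3 - <<'E'
from h import *
f=env.grab_frame('wrist'); T=np.array(f['T_tool_cam']);K=np.array(f['intrinsics']);Ti=np.linalg.inv(T)
def pj(p): q=Ti@np.r_[p,1]; q=K@q[:3]; return q[:2]/q[2]
def crop(p): return ((pj(p)-[255,235])*5).round(0)
for dx in (-.001,0,.001,.002):
  for dz in (0,):
    z=lambda h:.0369+dz-h   # tool z of height h above key bottom
    print(dx,'collar top near',crop([dx+.025,0,z(.030)]),'collar bot near',crop([dx+.025,0,z(.025)]),'head end top',crop([dx+.02,0,z(.008)]),'bot',crop([dx+.02,0,z(0)]),'wing top near',crop([dx+.023,0,z(.065)]),'wing bot',crop([dx+.023,0,z(.033)]))
z=lambda h:.0369-h
print([crop([.001+.025*np.cos(a),.025*np.sin(a),z(.03)]) for a in np.radians([-90,-60,60,90])])
E
```

```text
-0.001 collar top near [303. 134.] collar bot near [303. 112.] head end top [305.  96.] bot [305.  67.] wing top near [299. 357.] wing bot [303. 170.]
0 collar top near [303. 123.] collar bot near [303. 101.] head end top [305.  86.] bot [305.  58.] wing top near [299. 344.] wing bot [303. 159.]
0.001 collar top near [303. 112.] collar bot near [303.  90.] head end top [305.  76.] bot [305.  49.] wing top near [299. 331.] wing bot [302. 147.]
0.002 collar top near [303. 100.] collar bot near [303.  80.] head end top [305.  67.] bot [305.  39.] wing top near [299. 317.] wing bot [302. 136.]
[array([ 19., 377.]), array([ 50., 248.]), array([556., 248.]), array([588., 377.])]
```

```bash
python3 - <<'E'
from h import *
hd=np.radians(-14.); ex=np.array([np.cos(hd),np.sin(hd),0]); ey=np.array([-ex[1],ex[0],0]); O=np.array([.523,.3236,0])
for t,(v0,v1,u0,u1) in {'w1':(185,222,285,325),'w2':(215,280,290,340),'w3':(265,375,285,345)}.items():
    im=cv2.imread(f'pics/{t}.png'); m=im.max(2)<60
    d=np.load(f'pics/{t}.npz')
    for f in (.3,.6,.9):
        v=int(v0+f*(v1-v0)); xs=np.where(m[v,u0:u1])[0]+u0
        P=cast(t,(xs.mean(),v),.08)-O; print(t,v,xs.min(),xs.max(),'along',(P@ex*1000).round(1),'across',(P@ey*1000).round(1),'cam dist',d['p'][2]-.08)
# far end
for t,uv in [('w2',(313,286)),('w3',(314,385))]:
    P=cast(t,uv,.08)-O; print(t,'far end along',P@ex*1000-23)
P=cast('w1',(240+268/4.6,130+452/4.6),.08)-O; print('w1 far',P@ex*1000-23)
E
```

```text
w1 196 297 309 along -5.8 across -0.4 cam dist 0.3290353933200728
w1 207 295 307 along 4.0 across -0.4 cam dist 0.3290353933200728
w1 218 293 305 along 14.1 across -0.4 cam dist 0.3290353933200728
w2 234 304 321 along -11.9 across -0.0 cam dist 0.22320942083991901
w2 254 304 321 along 1.0 across -0.1 cam dist 0.22320942083991901
w2 273 304 321 along 13.6 across -0.2 cam dist 0.22320942083991901
w3 298 299 328 along -17.0 across -0.3 cam dist 0.12819998267655347
w3 331 300 328 along -3.0 across -0.2 cam dist 0.12819998267655347
w3 364 300 327 along 11.9 across -0.5 cam dist 0.12819998267655347
w2 far end along -0.5930553574374073
w3 far end along -1.0588238533974739
w1 far 0.37241310139190986
```

```bash
python3 - <<'E'
from h import *
rel([.5265,.0696,.18],73.4)
E
```

```text
shift cm [ -3.95 -10.98   5.29] turn 0.9013991347155184 | y heading 74.3 j6 -1.02 j [ 0.29  0.03  1.86  0.02  1.25 -1.02] tilt 1.14 t 11.05
```

Call:
drive_tool(rows=[{"tx":-0.3,"ty":-1,"tz":0.3,"turn":0},{"tx":-0.6,"ty":-1.5,"tz":0.7,"turn":0.3},{"tx":-0.6,"ty":-1.5,"tz":0.7,"turn":0.3},{"tx":-0.6,"ty":-1.5,"tz":0.7,"turn":0.3},{"tx":-0.6,"ty":-1.5,"tz":0.7,"turn":0},{"tx":-0.6,"ty":-1.5,"tz":0.7,"turn":0},{"tx":-0.3,"ty":-1,"tz":0.5,"turn":0},{"tx":0,"ty":-0.5,"tz":0,"turn":0},{"tx":0,"ty":0,"tz":0,"turn":0}])

```text
time: 11.95
ee_pos: [0.5215, 0.0714, 0.1798]
tool_rot: [-0.449, -3.085, -0.017]
wrist_force: [0.7, 1.1, -1.2]
finger_gap: 0.011
```

```bash
python3 - <<'E'
from h import *
s=env.get_state();print(s['ee_pos'],s['wrist_force'],s['finger_gap']); Rt=R.from_rotvec(s['tool_rot']).as_matrix();print(Rt[:,2].round(4))
rel([.5265,.0696,.15],73.4)
E
```

```text
[0.52154601 0.07137361 0.17976583] [ 0.66683138  1.14530026 -1.21163924] 0.010971199169714932
[-0.0221  0.0145 -0.9996]
shift cm [-0.6  -0.05  2.96] turn 0.04630104846960137 | y heading 73.45 j6 -1.21 j [ 0.08  0.04  1.96  0.02  1.16 -1.21] tilt 1.52 t 11.95
```

Call:
drive_tool(rows=[{"tx":-0.2,"ty":0,"tz":0.6,"turn":0},{"tx":-0.2,"ty":0,"tz":0.6,"turn":0},{"tx":-0.1,"ty":0,"tz":0.6,"turn":0},{"tx":0,"ty":0,"tz":0.6,"turn":0},{"tx":0,"ty":0,"tz":0.3,"turn":0},{"tx":0,"ty":0,"tz":0,"turn":0}])

```text
time: 12.55
ee_pos: [0.5266, 0.0723, 0.1509]
tool_rot: [-0.445, -3.087, -0.019]
wrist_force: [0.0, 1.0, -1.2]
finger_gap: 0.0111
```

```bash
python3 - <<'E'
from h import *
s=env.get_state();print(s['ee_pos'],s['wrist_force'],s['finger_gap']); Rt=R.from_rotvec(s['tool_rot']).as_matrix();print(Rt[:,2].round(4))
rel([.5265,.0696,.15],73.4)
snap('wrist','w7')
im=cv2.imread('pics/w7.png')
c=im[200:400,200:440]; cv2.imwrite('pics/w7c.png',cv2.resize(c,None,fx=3,fy=3,interpolation=cv2.INTER_CUBIC))
E
```

```text
[0.52661987 0.07228948 0.15087701] [ 0.04143212  1.01168586 -1.21362994] 0.011140188202233238
[-0.0207  0.0155 -0.9997]
shift cm [-0.07 -0.26  0.08] turn 0.17698543055371374 | y heading 73.58 j6 -1.21 j [ 0.08  0.07  1.98  0.02  1.11 -1.21] tilt 1.48 t 12.55
```

View pics/w7c.png

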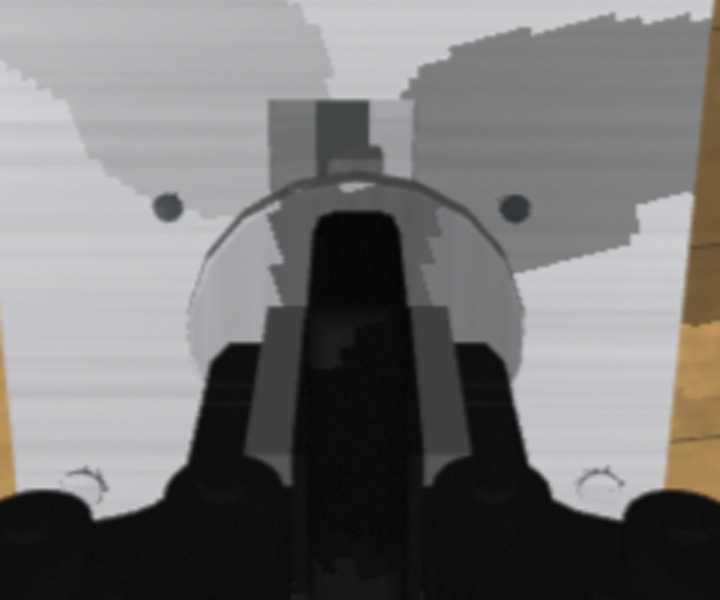

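```bash
python3 - <<'E'
from h import *
c=lambda u,v:(200+(u+.5)/3-.5,200+(v+.5)/3-.5)
s=env.get_state();Rt=R.from_rotvec(s['tool_rot']).as_matrix()
def tl(q,z): return (Rt.T@(cast('w7',c(*q),z)-s['ee_pos'])*1000).round(1)
print('holes',tl((168,208),.085),tl((515,208),.085))
print('slot near corners',tl((268,101),.085),tl((413,101),.085))
print('bar slot edges at v=140',tl((316,140),.067),tl((369,140),.067),'v105',tl((317,105),.067),tl((369,105),.067))
zb=s['ee_pos'][2]-.0369
for n,q,h in [('head L bot',(330,148),0),('head R bot',(383,148),0),('headtop L',(330,160),.008),('headtop R',(383,160),.008),('collar near bot',(356,172),.025),('collar near top',(356,184),.03),('collar L',(188,310),.03),('collar R',(523,310),.03)]:
    print(n,tl(q,zb+h))
E
```

```text
holes [ -4.2 -35.8  65.6] [-4.4 32.3 66.3]
slot near corners [ 17.6 -15.7  66.4] [17.5 11.9 66.6]
bar slot edges at v=140 [ 3.4 -7.3 84.1] [ 3.4  3.8 84.2] v105 [11.  -7.  84.3] [11.   3.7 84.4]
head L bot [18.7 -3.2 37.3]
head R bot [18.7  5.6 37.4]
headtop L [19.6 -3.  29.4]
headtop R [19.6  5.4 29.4]
collar near bot [24.1  1.1 12.5]
collar near top [24.2  1.1  7.5]
collar L [  4.8 -23.2   6.8]
collar R [ 4.6 25.4  7.2]
```

Call:
drive_tool(rows=[{"tx":-0.15,"ty":-0.15,"tz":0.3,"turn":0},{"tx":-0.15,"ty":-0.15,"tz":0.4,"turn":0},{"tx":0,"ty":0,"tz":0.4,"turn":0},{"tx":0,"ty":0,"tz":0.2,"turn":0},{"tx":0,"ty":0,"tz":0,"turn":0},{"tx":0,"ty":0,"tz":0,"turn":0}])

```text
time: 13.2
ee_pos: [0.5291, 0.0685, 0.1374]
tool_rot: [-0.446, -3.088, -0.02]
wrist_force: [-0.8, 0.3, -1.2]
finger_gap: 0.0112
```

```bash
cat > v.py <<'E'
import sys
from h import *
t=sys.argv[1]
s=env.get_state();print(s['ee_pos'],s['wrist_force'],s['finger_gap']); Rt=R.from_rotvec(s['tool_rot']).as_matrix();print(Rt[:,2].round(4))
rel([.5265,.0696,.10],73.4)
snap('wrist',t)
im=cv2.imread(f'pics/{t}.png')
c=im[200:400,200:440]; cv2.imwrite(f'pics/{t}c.png',cv2.resize(c,None,fx=3,fy=3,interpolation=cv2.INTER_CUBIC))
E
python3 v.py w8
```

```text
[0.52909771 0.06847862 0.13740815] [-0.81931284  0.3132704  -1.21279626] 0.011150880951972919
[-0.0194  0.0157 -0.9997]
shift cm [ 0.19 -0.    3.75] turn 0.1739642589157171 | y heading 73.57 j6 -1.22 j [ 0.07  0.09  1.99  0.02  1.08 -1.22] tilt 1.43 t 13.2
```

View pics/w8c.png

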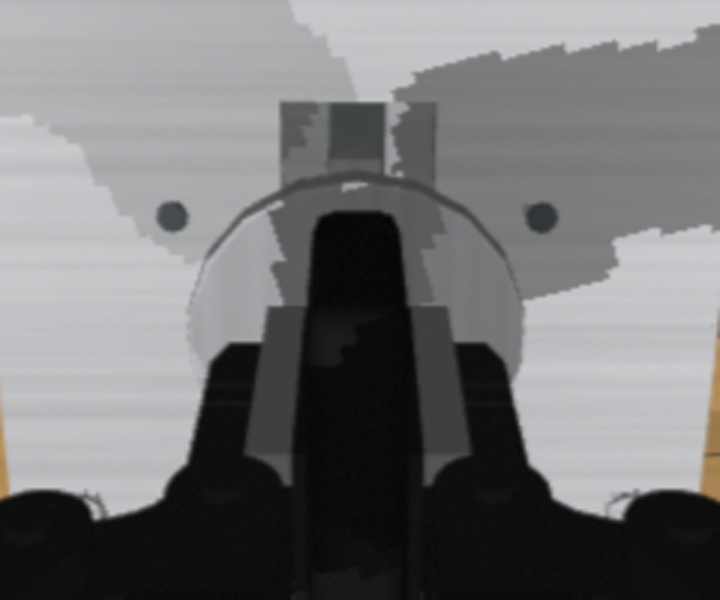

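```bash
python3 - <<'E'
from h import *
c=lambda u,v:(200+(u+.5)/3-.5,200+(v+.5)/3-.5)
s=env.get_state();Rt=R.from_rotvec(s['tool_rot']).as_matrix()
def tl(q,z): return (Rt.T@(cast('w8',c(*q),z)-s['ee_pos'])*1000).round(1)
print('holes',tl((172,216),.085),tl((541,217),.085))
print('slot near corners',tl((280,102),.085),tl((437,102),.085))
print('bar slot',tl((330,110),.067),tl((386,110),.067))
print('head',tl((330,148),s['ee_pos'][2]-.0369),tl((383,148),s['ee_pos'][2]-.0369))
E
```

```text
holes [ -0.2 -32.7  52.1] [-0.6 35.2 52.8]
slot near corners [ 21.6 -12.4  52.8] [21.5 15.6 53.1]
bar slot [14.2 -4.  70.7] [14.2  6.9 70.8]
head [18.6 -3.2 37.3] [18.5  5.6 37.4]
```

Call:
drive_tool(rows=[{"tx":0.08,"ty":0,"tz":0,"turn":0},{"tx":0,"ty":0,"tz":0.4,"turn":0},{"tx":0,"ty":0,"tz":0.4,"turn":0},{"tx":0,"ty":0,"tz":0.4,"turn":0},{"tx":0,"ty":0,"tz":0.4,"turn":0},{"tx":0,"ty":0,"tz":0.4,"turn":0},{"tx":0,"ty":0,"tz":0.3,"turn":0},{"tx":0,"ty":0,"tz":0,"turn":0},{"tx":0,"ty":0,"tz":0,"turn":0}])

```text
time: 14.15
ee_pos: [0.5276, 0.0692, 0.1122]
tool_rot: [-0.445, -3.088, -0.02]
wrist_force: [-0.5, 0.3, -2.5]
finger_gap: 0.0109
```

```bash
python3 v.py w9
```

```text
[0.52758508 0.06920136 0.11221473] [-0.45838025  0.34213002 -2.46160845] 0.010923469871515438
[-0.0197  0.0157 -0.9997]
shift cm [ 0.09 -0.    1.22] turn 0.18328765220441312 | y heading 73.58 j6 -1.22 j [ 0.07  0.11  2.01  0.02  1.03 -1.22] tilt 1.44 t 14.15
```

View pics/w9c.png

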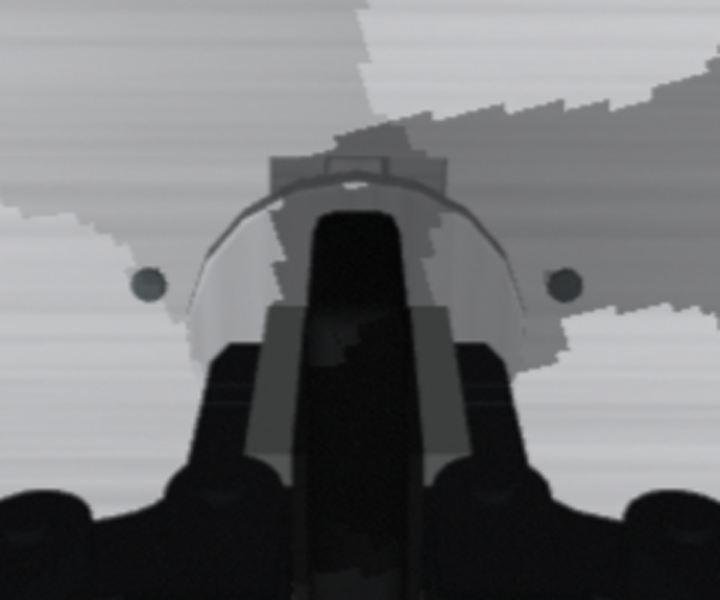

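```bash
python3 - <<'E'
from h import *
c=lambda u,v:(200+(u+.5)/3-.5,200+(v+.5)/3-.5)
s=env.get_state();Rt=R.from_rotvec(s['tool_rot']).as_matrix()
def tl(q,z): return (Rt.T@(cast('w9',c(*q),z)-s['ee_pos'])*1000).round(1)
print('holes',tl((148,284),.085),tl((565,284),.085))
print('slot near corners',tl((270,157),.085),tl((447,157),.085))
print('bar slot',tl((328,157),.067),tl((387,157),.067))
E
```

```text
holes [ -1.3 -32.8  26.9] [-1.6 35.4 27.6]
slot near corners [ 20.6 -12.4  27.6] [20.5 15.5 27.9]
bar slot [13.9 -3.8 45.6] [13.9  6.5 45.6]
```

Call:
drive_tool(rows=[{"tx":0,"ty":0,"tz":0.3,"turn":0},{"tx":0,"ty":0,"tz":0.3,"turn":0},{"tx":0,"ty":0,"tz":0.2,"turn":0},{"tx":0,"ty":0,"tz":0.1,"turn":0},{"tx":0,"ty":0,"tz":0,"turn":0}])

```text
time: 14.7
ee_pos: [0.5278, 0.0694, 0.103]
tool_rot: [-0.445, -3.089, -0.02]
wrist_force: [0.4, 0.1, -1.2]
finger_gap: 0.0113
```

```bash
python3 -c "
from h import *
s=env.get_state();print(s['ee_pos'],s['wrist_force'],s['torque']);rel([.5276,.0692,.10],73.4)"
```

```text
[0.52781684 0.06940564 0.10298067] [ 0.37143448  0.06121701 -1.2285888 ] [ 0.02092434 -0.00253191 -0.0112563 ]
shift cm [ 0.01 -0.03  0.3 ] turn 0.1840118997269684 | y heading 73.58 j6 -1.22 j [ 0.07  0.12  2.02  0.02  1.01 -1.22] tilt 1.4 t 14.7
```

Call:
drive_tool(rows=[{"tx":0,"ty":0,"tz":0.15,"turn":0},{"tx":0,"ty":0,"tz":0.15,"turn":0},{"tx":0,"ty":0,"tz":0.1,"turn":0},{"tx":0,"ty":0,"tz":0,"turn":0}])

```text
time: 15.1
ee_pos: [0.5278, 0.0695, 0.0988]
tool_rot: [-0.445, -3.089, -0.02]
wrist_force: [-1.2, 0.3, -1.6]
finger_gap: 0.0111
```

```bash
python3 -c "
from h import *
s=env.get_state();print(s['ee_pos'],s['wrist_force'],s['torque']);rel([.5276,.0692,.10],73.4)"
```

```text
[0.52784875 0.06947284 0.09876423] [-1.16533144  0.28835903 -1.59468666] [-0.0441444  -0.09798855 -0.06954768]
shift cm [ 0.02 -0.03 -0.12] turn 0.18354874514820096 | y heading 73.58 j6 -1.22 j [ 0.07  0.13  2.03  0.02  1.   -1.22] tilt 1.39 t 15.1
```

Call:
drive_tool(rows=[{"tx":0,"ty":0,"tz":0.1,"turn":0},{"tx":0,"ty":0,"tz":0.15,"turn":0},{"tx":0,"ty":0,"tz":0.15,"turn":0},{"tx":0,"ty":0,"tz":0.1,"turn":0},{"tx":0,"ty":0,"tz":0,"turn":0}], newtons=80)

```text
time: 15.6
ee_pos: [0.5281, 0.0696, 0.0953]
tool_rot: [-0.445, -3.09, -0.02]
wrist_force: [-2.6, -0.6, 2.7]
finger_gap: 0.0106
```

```bash
python3 -c "
from h import *
s=env.get_state();print(s['ee_pos'],s['wrist_force'],s['torque']);rel([.5278,.0694,.0865],73.4)"; python3 v.py w10
```

```text
[0.52806241 0.06955578 0.09529056] [-2.61768155 -0.56473378  2.70110006] [-0.10133713  0.24150604 -0.03923137]
shift cm [ 0.   -0.03  0.88] turn 0.18855790505212155 | y heading 73.59 j6 -1.22 j [ 0.07  0.13  2.03  0.02  1.   -1.22] tilt 1.37 t 15.6
[0.52806241 0.06955578 0.09529056] [-2.61768155 -0.56473378  2.70110006] 0.010564067250972088
[-0.018   0.0157 -0.9997]
shift cm [ 0.16 -0.04 -0.47] turn 0.18855790505212155 | y heading 73.59 j6 -1.22 j [ 0.07  0.13  2.03  0.02  1.   -1.22] tilt 1.37 t 15.6
```

View pics/w10c.png

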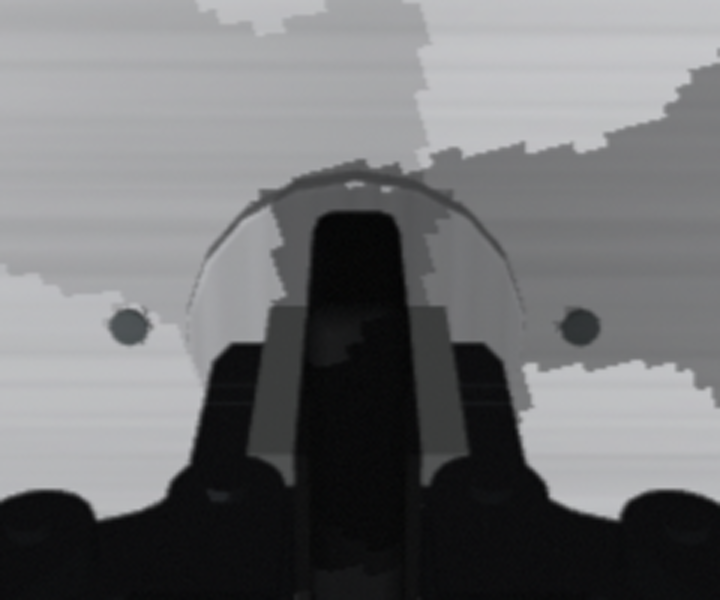

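Call:
drive_tool(rows=[{"tx":0,"ty":0,"tz":0.2,"turn":0},{"tx":0,"ty":0,"tz":0.2,"turn":0},{"tx":0,"ty":0,"tz":0.2,"turn":0},{"tx":0,"ty":0,"tz":0.2,"turn":0},{"tx":0,"ty":0,"tz":0,"turn":0}])

```text
time: 16.15
ee_pos: [0.5281, 0.0696, 0.0904]
tool_rot: [-0.445, -3.09, -0.02]
wrist_force: [-3.0, -1.1, 6.5]
finger_gap: 0.0107
```

```bash
python3 -c "
from h import *
s=env.get_state();print(s['ee_pos'],s['wrist_force'],s['torque']);rel([.5278,.0694,.086],73.4)"
```

```text
[0.52805603 0.06956379 0.09044125] [-2.96173093 -1.07757283  6.51758965] [-0.09778054  0.54709406  0.02139413]
shift cm [ 0.01 -0.03  0.44] turn 0.1918261587224066 | y heading 73.59 j6 -1.22 j [ 0.07  0.14  2.03  0.02  0.99 -1.22] tilt 1.36 t 16.15
```

Call:
drive_tool(rows=[{"tx":0.03,"ty":0,"tz":0.2,"turn":0},{"tx":0.03,"ty":0,"tz":0.2,"turn":0},{"tx":0,"ty":0,"tz":0.2,"turn":0},{"tx":0,"ty":0,"tz":0.1,"turn":0}])

```text
time: 16.55
ee_pos: [0.528, 0.0696, 0.0876]
tool_rot: [-0.445, -3.091, -0.019]
wrist_force: [-5.1, -1.1, 8.6]
finger_gap: 0.0111
```

```bash
python3 -c "
from h import *
s=env.get_state();print(s['ee_pos'],s['wrist_force'],s['torque']);rel([.5278,.0694,.086],73.4)"
```

```text
[0.5280439  0.06956834 0.0876232 ] [-5.14574807 -1.10748753  8.64338201] [-0.13935647  0.73702083 -0.05846736]
shift cm [ 0.02 -0.02  0.16] turn 0.20914060578684257 | y heading 73.61 j6 -1.22 j [ 0.07  0.14  2.03  0.02  0.98 -1.22] tilt 1.29 t 16.55
```

Call:
drive_tool(rows=[{"tx":0.1,"ty":0,"tz":0.15,"turn":0},{"tx":0.05,"ty":0,"tz":0.2,"turn":0}])

```text
time: 16.75
ee_pos: [0.528, 0.0696, 0.0869]
tool_rot: [-0.445, -3.094, -0.018]
wrist_force: [-4.7, -0.8, 11.1]
finger_gap: 0.0105
```

```bash
python3 -c "
from h import *
s=env.get_state();print(s['ee_pos'],s['wrist_force'],s['torque']);rel([.5278,.0694,.086],73.4)"
```

```text
[0.52799974 0.06958432 0.08686717] [-4.67971359 -0.7710686  11.08561814] [-0.28405373  0.82143741 -0.06124862]
shift cm [ 0.01 -0.02  0.09] turn 0.23445239299194043 | y heading 73.63 j6 -1.22 j [ 0.07  0.14  2.04  0.02  0.98 -1.22] tilt 1.13 t 16.75
```

Call:
drive_tool(rows=[{"tx":0,"ty":0,"tz":0.15,"turn":2},{"tx":0,"ty":0,"tz":0.12,"turn":3},{"tx":0,"ty":0,"tz":0.1,"turn":3}])

```text
time: 17.05
ee_pos: [0.5309, 0.0703, 0.0875]
tool_rot: [-0.667, -3.059, -0.02]
wrist_force: [-4.6, -1.2, 8.0]
finger_gap: 0.0109
```

```bash
python3 -c "
from h import *
s=env.get_state();print(s['ee_pos'],s['wrist_force'],s['torque']);rel([.5278,.0694,.086],73.4)"
```

```text
[0.53091221 0.07027125 0.08748816] [-4.57998605 -1.162866    7.98611064] [-0.31419252  0.62574252  0.08299468]
shift cm [ 0.24 -0.21  0.15] turn -7.9967190211113035 | y heading 65.4 j6 -1.08 j [ 0.08  0.14  2.03  0.02  0.97 -1.08] tilt 0.96 t 17.05
```

Call:
drive_tool(rows=[{"tx":0.15,"ty":-0.15,"tz":0.2,"turn":3},{"tx":0.15,"ty":-0.1,"tz":0.2,"turn":4}])

```text
time: 17.25
ee_pos: [0.5321, 0.0697, 0.0875]
tool_rot: [-0.86, -3.02, -0.024]
wrist_force: [0.2, -2.7, 9.5]
finger_gap: 0.0105
```

```bash
python3 -c "
from h import *
s=env.get_state();print(s['ee_pos'],s['wrist_force'],s['torque']);rel([.5280,.0696,.086],73.4)"; python3 v.py w11
```

```text
[0.53206084 0.06970095 0.08753196] [ 0.22205347 -2.67162924  9.5368825 ] [-0.57958514  0.08277369  0.08655402]
shift cm [ 0.34 -0.22  0.15] turn -15.201363110435722 | y heading 58.2 j6 -0.95 j [ 0.07  0.14  2.04  0.02  0.96 -0.95] tilt 0.87 t 17.25
[0.53206084 0.06970095 0.08753196] [ 0.22205347 -2.67162924  9.5368825 ] 0.010496175344895747
[ 0.0026  0.015  -0.9999]
shift cm [ 0.47 -0.28 -1.25] turn -15.201363110435722 | y heading 58.2 j6 -0.95 j [ 0.07  0.14  2.04  0.02  0.96 -0.95] tilt 0.87 t 17.25
```

View pics/w11c.png

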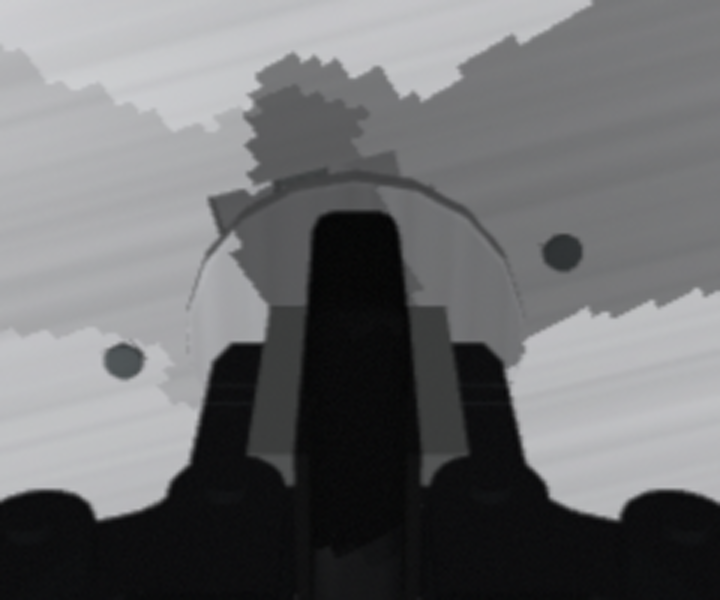

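Call:
drive_tool(rows=[{"tx":0.3,"ty":-0.2,"tz":0.2,"turn":4},{"tx":0.3,"ty":-0.2,"tz":0.2,"turn":5}])

```text
time: 17.5
ee_pos: [0.5319, 0.0689, 0.0879]
tool_rot: [1.1, 2.93, 0.029]
wrist_force: [2.0, -3.3, 5.5]
finger_gap: 0.0107
```

```bash
python3 -c "
from h import *
s=env.get_state();print(s['ee_pos'],s['wrist_force'],s['torque']);rel([.5280,.0696,.086],73.4)"
```

```text
[0.53189654 0.06885177 0.08785378] [ 2.00782938 -3.26105456  5.46526034] [-0.7723478  -0.15164533  0.16574173]
shift cm [ 0.34 -0.2   0.18] turn -24.56386501462535 | y heading 48.84 j6 -0.79 j [ 0.07  0.13  2.05  0.01  0.94 -0.79] tilt 1.26 t 17.5
```

Call:
drive_tool(rows=[{"tx":0.3,"ty":-0.2,"tz":0.3,"turn":5},{"tx":0.3,"ty":-0.2,"tz":0.3,"turn":6}])

```text
time: 17.7
ee_pos: [0.5323, 0.0687, 0.087]
tool_rot: [1.378, 2.795, 0.037]
wrist_force: [1.1, -3.5, 11.1]
finger_gap: 0.0107
```

```bash
python3 -c "
from h import *
s=env.get_state();print(s['ee_pos'],s['wrist_force'],s['torque']);rel([.5280,.0696,.086],73.4)"
```

```text
[0.53231423 0.0686895  0.08704962] [ 1.07375029 -3.5133443  11.11702601] [-0.79870706  0.01702943  0.12484879]
shift cm [ 0.34 -0.29  0.09] turn -35.8768316343771 | y heading 37.52 j6 -0.58 j [ 0.08  0.12  2.06  0.01  0.93 -0.58] tilt 2.0 t 17.7
```

Call:
drive_tool(rows=[{"tx":0.3,"ty":-0.2,"tz":0.25,"turn":5},{"tx":0.3,"ty":-0.2,"tz":0.25,"turn":5}])

```text
time: 17.9
ee_pos: [0.5325, 0.0694, 0.0871]
tool_rot: [1.617, 2.65, 0.047]
wrist_force: [-0.9, -4.7, 10.4]
finger_gap: 0.0107
```

```bash
cat > q.py <<'E'
from h import *
s=env.get_state();print(s['ee_pos'],s['wrist_force'],s['torque']); print(R.from_rotvec(s['tool_rot']).as_matrix()[:,2].round(4)); rel([.5280,.0696,.086],-16.6)
E
python3 q.py
```

```text
[0.53248877 0.06936514 0.08708168] [-0.94665868 -4.69488496 10.36074405] [-1.02513048  0.15962684  0.17940676]
[ 0.0475  0.0066 -0.9988]
shift cm [ 0.23 -0.39  0.09] turn 43.82401429435657 | y heading 27.22 j6 -0.4 j [ 0.08  0.11  2.07  0.    0.91 -0.4 ] tilt 2.75 t 17.9
```

Call:
drive_tool(rows=[{"tx":0.25,"ty":-0.4,"tz":0.15,"turn":0},{"tx":0.1,"ty":-0.2,"tz":0.1,"turn":0}])

```text
time: 18.1
ee_pos: [0.5321, 0.0693, 0.0877]
tool_rot: [1.613, 2.637, 0.058]
wrist_force: [1.7, -0.0, 0.6]
finger_gap: 0.0109
```

```bash
python3 q.py; python3 v.py w12
```

```text
[0.5320921  0.06930226 0.08770393] [ 1.68122917 -0.04521932  0.55447476] [ 0.00687575 -0.08811912  0.01941024]
[ 0.0618  0.0062 -0.9981]
shift cm [ 0.22 -0.36  0.14] turn 43.74534199459447 | y heading 27.15 j6 -0.39 j [ 0.08  0.1   2.08  0.    0.9  -0.39] tilt 3.56 t 18.1
[0.5320921  0.06930226 0.08770393] [ 1.68122917 -0.04521932  0.55447476] 0.01086793272419478
[ 0.0618  0.0062 -0.9981]
shift cm [ 0.25 -0.41 -1.26] turn -46.25465800540553 | y heading 27.15 j6 -0.39 j [ 0.08  0.1   2.08  0.    0.9  -0.39] tilt 3.56 t 18.1
```

View pics/w12c.png

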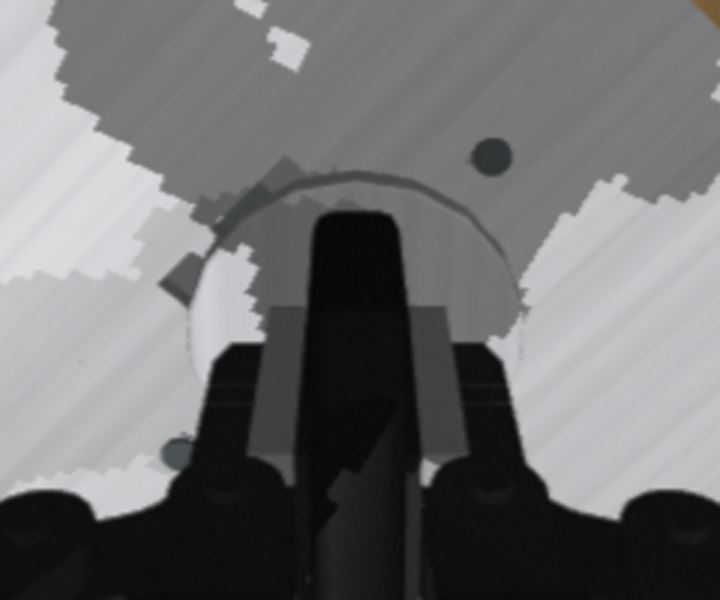

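Call:
drive_tool(rows=[{"tx":0,"ty":0,"tz":0.25,"turn":5},{"tx":0,"ty":0,"tz":0.25,"turn":6}])

```text
time: 18.35
ee_pos: [0.5336, 0.0687, 0.0856]
tool_rot: [1.864, 2.469, 0.065]
wrist_force: [-6.4, -1.9, 16.5]
finger_gap: 0.0109
```

```bash
python3 q.py
```

```text
[0.53355494 0.06872751 0.08564791] [-6.38757146 -1.94765945 16.53022631] [-0.52813954  1.49283177  0.15853585]
[ 0.0633  0.0047 -0.998 ]
shift cm [ 0.24 -0.51 -0.07] turn 32.52489145637196 | y heading 15.92 j6 -0.2 j [ 0.08  0.11  2.08 -0.    0.89 -0.2 ] tilt 3.64 t 18.35
```

Call:
drive_tool(rows=[{"tx":0,"ty":0,"tz":0.08,"turn":5},{"tx":0,"ty":-0.05,"tz":0.1,"turn":6}])

```text
time: 18.55
ee_pos: [0.5325, 0.0686, 0.0857]
tool_rot: [2.103, 2.276, 0.069]
wrist_force: [-2.2, -0.4, 11.2]
finger_gap: 0.0108
```

```bash
python3 q.py
```

```text
[0.53246022 0.06859162 0.08567994] [-2.19983622 -0.35968091 11.2390864 ] [0.0227814  0.89452805 0.28462721]
[ 0.0606  0.0043 -0.9982]
shift cm [ 0.14 -0.43 -0.06] turn 21.13394235621054 | y heading 4.53 j6 0.0 j [ 0.08  0.11  2.08 -0.    0.89  0.  ] tilt 3.48 t 18.55
```

Going well: about 69° turned, and the forces are low.

Call:
drive_tool(rows=[{"tx":0,"ty":-0.05,"tz":0.1,"turn":5},{"tx":0,"ty":-0.05,"tz":0.1,"turn":6}])

```text
time: 18.75
ee_pos: [0.5312, 0.0692, 0.0856]
tool_rot: [2.323, 2.061, 0.074]
wrist_force: [-3.1, 1.6, 10.7]
finger_gap: 0.0106
```

```bash
python3 q.py
```

```text
[0.53116064 0.06919359 0.08558168] [-3.08379216  1.59668504 10.73196823] [0.22797494 0.9479328  0.29207391]
[ 0.0588  0.005  -0.9983]
shift cm [ 0.   -0.32 -0.06] turn 9.74156092815133 | y heading -6.86 j6 0.2 j [0.08 0.1  2.08 0.   0.9  0.2 ] tilt 3.39 t 18.75
```

Call:
drive_tool(rows=[{"tx":0,"ty":-0.1,"tz":0.1,"turn":5},{"tx":0,"ty":-0.1,"tz":0.1,"turn":4.5}])

```text
time: 18.95
ee_pos: [0.5298, 0.07, 0.0855]
tool_rot: [2.494, 1.857, 0.079]
wrist_force: [-1.4, -2.1, 8.9]
finger_gap: 0.0105
```

```bash
python3 q.py; python3 v.py w13
```

```text
[0.52979113 0.06996457 0.08553268] [-1.41969777 -2.0750947   8.874558  ] [-0.12367301  0.72619757  0.28579834]
[ 0.0591  0.0052 -0.9982]
shift cm [-0.09 -0.16 -0.06] turn -0.08657402606206688 | y heading -16.69 j6 0.38 j [0.08 0.1  2.09 0.   0.89 0.38] tilt 3.4 t 18.95
[0.52979113 0.06996457 0.08553268] [-1.41969777 -2.0750947   8.874558  ] 0.010493185991952248
[ 0.0591  0.0052 -0.9982]
shift cm [-0.1  -0.22 -1.46] turn 89.91342597393793 | y heading -16.69 j6 0.38 j [0.08 0.1  2.09 0.   0.89 0.38] tilt 3.4 t 18.95
```

View pics/w13.png

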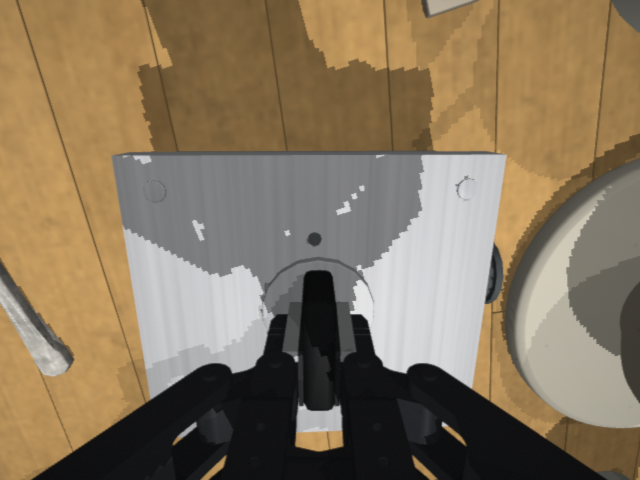

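Call:
drive_tool(rows=[{"tx":0,"ty":-0.05,"tz":-0.1,"turn":0},{"tx":0,"ty":0,"tz":-0.15,"turn":0},{"tx":0,"ty":0,"tz":-0.1,"turn":0}])

```text
time: 19.3
ee_pos: [0.5295, 0.0701, 0.0896]
tool_rot: [2.496, 1.854, 0.079]
wrist_force: [1.0, -1.5, 1.8]
finger_gap: 0.0108
```

```bash
python3 q.py
```

```text
[0.52948394 0.07011113 0.08959872] [ 1.04640398 -1.49167642  1.77160227] [-0.12714068  0.06017726 -0.02942663]
[ 0.0597  0.0049 -0.9982]
shift cm [-0.1  -0.15  0.35] turn -0.2343624558926507 | y heading -16.83 j6 0.38 j [ 0.09  0.1   2.08 -0.    0.9   0.38] tilt 3.43 t 19.3
```

Call:
drive_tool(rows=[{"tx":0,"ty":0,"tz":-0.06,"turn":0},{"tx":0,"ty":0,"tz":0,"turn":0}])

```text
time: 19.5
ee_pos: [0.5295, 0.0701, 0.0902]
tool_rot: [2.496, 1.854, 0.079]
wrist_force: [0.1, -0.8, 4.7]
finger_gap: 0.0107
```

```bash
python3 q.py
```

```text
[0.52946582 0.07008752 0.09022398] [ 0.06376511 -0.79618125  4.70826924] [-0.21171129  0.22764535  0.01579173]
[ 0.0595  0.005  -0.9982]
shift cm [-0.1  -0.15  0.41] turn -0.2274696454317393 | y heading -16.83 j6 0.38 j [ 0.09  0.09  2.08 -0.    0.9   0.38] tilt 3.42 t 19.5
```

Call:
drive_tool(rows=[{"tx":0,"ty":0,"tz":0,"turn":0},{"tx":0,"ty":0,"tz":0,"turn":0},{"tx":0,"ty":0,"tz":0,"turn":0},{"tx":0,"ty":0,"tz":0,"turn":0},{"tx":0,"ty":0,"tz":0,"turn":0}], grip=0.5)

```text
time: 20.0
ee_pos: [0.5265, 0.0704, 0.0874]
tool_rot: [2.5, 1.856, 0.072]
wrist_force: [0.7, -0.3, -0.5]
finger_gap: 0.0427
```

```bash
python3 q.py; python3 v.py w14
```

```text
[0.52652689 0.07044549 0.08735579] [ 0.67074792 -0.33600148 -0.45861688] [ 0.00402727 -0.04020395  0.01872864]
[ 0.0536  0.0056 -0.9985]
shift cm [-0.04  0.16  0.14] turn -0.2378791900613635 | y heading -16.84 j6 0.38 j [0.09 0.1  2.09 0.   0.9  0.38] tilt 3.09 t 20.0
[0.52652689 0.07044549 0.08735579] [ 0.67074792 -0.33600148 -0.45861688] 0.04273751775102966
[ 0.0536  0.0056 -0.9985]
shift cm [-0.06  0.08 -1.26] turn 89.76212080993861 | y heading -16.84 j6 0.38 j [0.09 0.1  2.09 0.   0.9  0.38] tilt 3.09 t 20.0
```

View pics/w14.png

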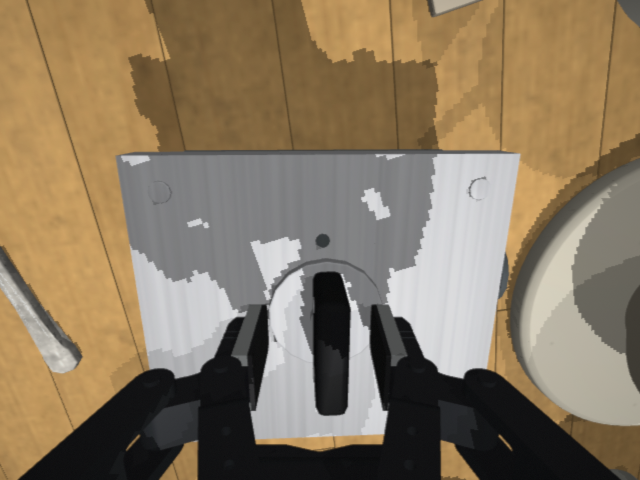

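Call:
drive_tool(rows=[{"tx":0,"ty":0,"tz":-0.5,"turn":0},{"tx":0,"ty":0,"tz":-1,"turn":0},{"tx":0,"ty":0,"tz":-1,"turn":0},{"tx":0,"ty":0,"tz":-1.5,"turn":0},{"tx":0,"ty":0,"tz":-2,"turn":0},{"tx":0,"ty":0,"tz":-2,"turn":0},{"tx":0,"ty":0,"tz":-2,"turn":0},{"tx":0,"ty":0,"tz":-1,"turn":0},{"tx":0,"ty":0,"tz":0,"turn":0}])

```text
time: 20.95
ee_pos: [0.5213, 0.0699, 0.2084]
tool_rot: [2.497, 1.854, 0.08]
wrist_force: [0.3, -0.9, -0.4]
finger_gap: 0.0427
```

```bash
python3 q.py; python3 v.py w15; python3 -c "
from h import *
snap('scene','s15')
im=cv2.imread('pics/s15.png')[200:300,340:460]; cv2.imwrite('pics/s15c.png',cv2.resize(im,None,fx=6,fy=6,interpolation=cv2.INTER_CUBIC))"
```

```text
[0.52133987 0.06991459 0.20838755] [ 0.25304456 -0.94486449 -0.41678477] [ 0.0380747   0.02533188 -0.0110051 ]
[ 0.0591  0.0062 -0.9982]
shift cm [-0.12 -0.02 12.26] turn -0.2488112136370404 | y heading -16.85 j6 0.38 j [ 0.09 -0.04  1.99  0.    1.14  0.38] tilt 3.41 t 20.95
[0.52133987 0.06991459 0.20838755] [ 0.25304456 -0.94486449 -0.41678477] 0.04268391165671135
[ 0.0591  0.0062 -0.9982]
shift cm [-0.13 -0.09 10.85] turn 89.75118878636295 | y heading -16.85 j6 0.38 j [ 0.09 -0.04  1.99  0.    1.14  0.38] tilt 3.41 t 20.95
```

View pics/w15.png

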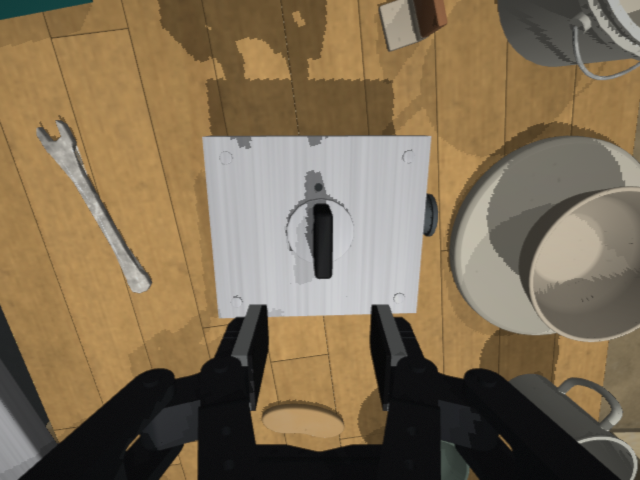

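View pics/s15c.png

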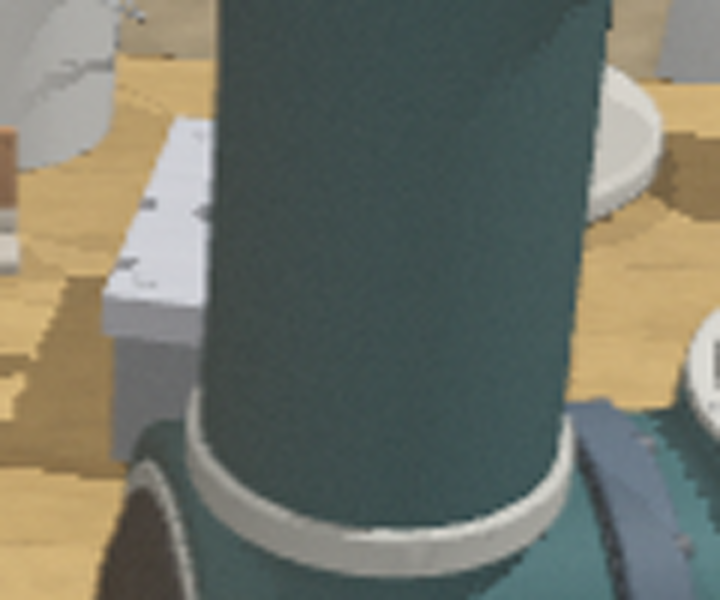

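```bash
python3 - <<'E'
from h import *
im=cv2.imread('pics/w15.png')
cv2.imwrite('pics/w15c.png',cv2.resize(im[120:330,190:445],None,fx=3,fy=2.8,interpolation=cv2.INTER_CUBIC))
g=cv2.cvtColor(im,cv2.COLOR_BGR2GRAY).astype(float)
def edges(v,lo,hi):
    r=np.abs(np.diff(g[v,lo:hi])); i=np.argmax(r); return lo+i+.5
for v in (160,200,215,300):
    L=edges(v,190,235);Rr=edges(v,395,424 if v>190 and v<240 else 445)
    for z in (.085,.079,.076):
        print(v,L,Rr,z,np.linalg.norm(cast('w15',(L,v),z)-cast('w15',(Rr,v),z)).round(4))
E
```

```text
160 203.5 402.5 0.085 0.1362
160 203.5 402.5 0.079 0.1393
160 203.5 402.5 0.076 0.1408
200 207.5 411.5 0.085 0.1444
200 207.5 411.5 0.079 0.1477
200 207.5 411.5 0.076 0.1493
215 208.5 398.5 0.085 0.1359
215 208.5 398.5 0.079 0.139
215 208.5 398.5 0.076 0.1405
300 216.5 440.5 0.085 0.1736
300 216.5 440.5 0.079 0.1775
300 216.5 440.5 0.076 0.1794
```

View pics/w15c.png

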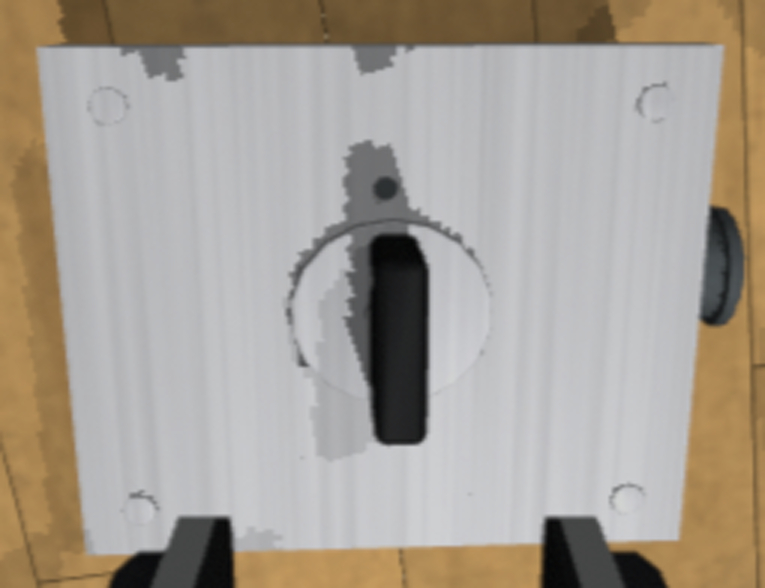

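```bash
python3 - <<'E'
from h import *
c=lambda u,v:(190+(u+.5)/3-.5,120+(v+.5)/2.8-.5)
C=[c(39,47),c(722,46),c(680,540),c(87,553)]
S=[c(108,106),c(656,103),c(628,499),c(141,508)]
for z in (.085,.079,.076):
    P=[cast('w15',q,z) for q in C]; Q=[cast('w15',q,z+.001) for q in S]; n=lambda a,b,P:np.linalg.norm(P[a]-P[b]).round(4)
    print(z,n(0,1,P),n(3,2,P),n(0,3,P),n(1,2,P),np.mean(P,0).round(4),'screws',n(0,1,Q),n(3,2,Q),n(0,3,Q),n(1,2,Q))
b=lambda u,v:(80+u/2.8,160+v/2.8)
Q=[cast('w6',b(*q),.086) for q in [(75,97),(478,102),(492,502),(141,500)]]; n=lambda a,b:np.linalg.norm(Q[a]-Q[b]).round(4)
print('ref screws',n(0,1),n(3,2),n(0,3),n(1,2), np.mean(Q,0))
# key: wing top z, collar top
for zl in (.079,.076):
    kz=zl-.025
    w=[cast('w15',c(*q),kz+.065) for q in [(374,262),(427,265),(427,441),(375,441)]]
    d=(w[3]+w[2]-w[0]-w[1])/2
    print('wing ctr',np.mean(w,0).round(4),'hd',np.degrees(np.arctan2(d[1],d[0])),np.linalg.norm(d))
    col=[cast('w15',c(*q),kz+.03) for q in [(291,312),(490,312),(391,222),(391,401)]]
    print('collar',((col[0]+col[1])/2).round(4),((col[2]+col[3])/2).round(4),'dia',np.linalg.norm(col[0]-col[1]))
E
```

```text
0.085 0.1536 0.1546 0.1343 0.1347 [0.5292 0.0723 0.085 ] screws 0.1248 0.1248 0.1068 0.1076
0.079 0.157 0.1581 0.1373 0.1377 [0.529  0.0705 0.079 ] screws 0.1276 0.1276 0.1092 0.11
0.076 0.1588 0.1598 0.1388 0.1392 [0.5289 0.0696 0.076 ] screws 0.129 0.129 0.1104 0.1112
ref screws 0.1103 0.1091 0.127 0.1269 [0.52850701 0.07146366 0.086     ]
wing ctr [0.5305 0.0723 0.119 ] hd -106.48989555000922 0.04291794184173188
collar [0.5304 0.0724 0.084 ] [0.5303 0.0719 0.084 ] dia 0.04848806431666097
wing ctr [0.5304 0.0713 0.116 ] hd -106.48989555000914 0.043469262316390575
collar [0.5303 0.0715 0.081 ] [0.5302 0.071  0.081 ] dia 0.04902975540127522
```

The lid sits about 6 mm down, since its size and the screw spacing match z=0.079. The wing is at −106.5° (across the slot), the key is about 2 mm off centre and upright, and the gripper is clear. I'm handing in.

```bash
python3 -c "
from rig import env
print(env.hand_in())"
```

```text
the job is handed in; nothing more can be done
None
```

I locked the lid with the T-key and handed the job in at about 21 s of robot time; the hand-in reported no verdict. I took the key from the brown block and passed its head through both slots. The wrist camera showed the bar's slot nearly centred, and the head went through on the first try. I then pressed the lid down, turned the key 90° clockwise, let it rise into its seat, released it and backed off.

**Last checks, from the wrist camera:**
- **Lid:** about 6 mm down, which matches the seated height. A lid still 3 mm lower would not fit the measured sizes.
- **Key:** the wing lies across the slot within about 0.2°, the axis is about 2 mm from the slot centre, and the key looks upright.
- **Forces:** the readings I took peaked near 18 N at the wrist, and the wrist read zero load after release. I only read forces at the end of each move, so I can't rule out higher values in between.
- **Other things on the table:** the arm did not go near the tile or the rib, but I did not measure their positions again.

**What went less well:**
- My first swing used the wrong tool axis and briefly moved the arm inward at a safe height.
- During the turn the tool tilted up to 3.6° and the key slid about 5 mm along the slot. It came back close to centre by the end of the turn.
- The last scene-camera picture was blocked by the arm, so the final check rests on the wrist camera alone.

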